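Set up the finishing rack and lay out the drawer fronts

ROBOT

A 6-joint arm with a two-finger parallel gripper is mounted at the origin on the work surface. World frame = base frame: x ahead of the robot, y to its left, z up, the work surface at z = 0. Lengths are in m, angles in rad, forces in N, time in s.
With the tool pointing down it reaches from about 0.25 to 0.725 m from the base axis. Payload 9.7 kg.
Tool frame: the origin (TCP) lies at the centre of the arm's flange, where the gripper is bolted on; the fingertips stand 173 mm ahead of it and the grasp point (between the pads) lies 155 mm ahead of it (tip_extent is the distance from the TCP to the fingertips, in m); z points along the fingers, y is the direction in which the jaws open and shut (so a half turn about z gives the same grasp; the last joint's range is limited). The gripper opens to 85 mm and grips with 20 to 120 N. Pads are 22 mm wide; open, the fingers measure 114 mm over their backs; the gripper's body (76 mm by 85 mm) begins 54 mm behind the grasp point. The pads swing forward as they close: fully open they stand 13 mm farther back than shut.
Start: joints at [-1.159, 0.087, 0.176, 1.66, 0, 1.571], TCP at [0.22, -0.504, 0.405] pointing down, gripper open.
Joint ranges: [-3.13, 3.13], [-0.85, 1.81], [-1.15, 1.24], [-2.2, 2.28], [-1.44, 1.52], [-3.14, 3.14]. Speed limits (rad/s): [2.22, 2.22, 2.57, 3.14, 3.14, 3.14].

INTERFACE

Orientations are given as a unit quaternion [w, x, y, z].
In Python, from rig import * gives the robot as it stands.
- The arm moves only by the tool apply_moves, never from a script. Its argument "motion" is a list of rows, each a list of 5 numbers: the opening, from 0 (shut) to 1 (fully open), then the shift along the tool's x, y, z in m, then the turn about the tool's z in degrees. A call has 1 to 12 rows; each row shifts and turns the commanded pose from where the row before left it, along the tool's axes as they then stand; what a row does not reach is not made up. A row lasts 1/8 s, in which the tool goes at most 62.5 mm and 10.7 degrees, less where a joint would pass 70% of its speed; a pose out of reach is approached as far as the arm can. A call with a gripper value outside its range is refused whole. The fingers move at their own pace and stop on an object; the grip force is fixed at half the most. Time passes only in rows, so rows that do not move let the fingers close. It gives the time, the measured TCP pose, the force and the opening at its end, in the units of the state.
- sense(): the state, without advancing time (a new reading comes with each control period).
- read_camera(name): name is "side" or "top"; returns a dict with "pixels" (400x640x3 uint8, blue, green, red), "K" (3x3 intrinsics, pixels), "world_from_camera" (4x4, takes a point from camera to world coordinates). Camera axes: x right, y down, z forward; pixel columns grow to the right and rows downward; lengths in m; the calibration is good to about 2 mm. A picture is of the moment at which its call begins. There is no depth.
- job_done(): hands the job in, once; it reports no verdict.
The state is a dict: "t": time; "joint_positions": joint angles; "qd": joint speeds; "effort": joint torques, N m; "ee_pos": TCP position; "eef_rot": TCP orientation; "force": force on the tool from outside, world axes, zero at the start; "torque": the same for the moment, N m; "gripper_width": finger opening in m.
Only numpy, scipy, OpenCV 4.12 (cv2) and the standard library are available. Lean on these libraries where they do the work, as an engineer would, in place of code of your own. Each camera call takes 0.05 s, during which the arm holds its last target.

TASK

Get the drawer fronts ready for oiling: first swing both blue rails of the rack up and over past upright, so that each stays up on its stop by itself, then slide the metal drip tray along the bench, without lifting it, in through the rack's open side until it is fully home and square against the back strip. Lay every walnut drawer front flat across both rails, all between the two end cheeks, each centred over the rack and square to the rails, with a gap between neighbours. Do not knock over the oil bottle or the pot of brushes.

Things in the scene. Friction and masses are not known exactly. Their poses are not given: they have to be found in the camera images.
- rack: Fixed finishing rack on the bench: two parallel maple cheeks (190 long in x, 16 thick, 60 high, inner faces at y +-160 mm) joined by a low back strip (22 mm high, inner face at x +60 mm). Origin: bench top, midway between the cheeks; z up. y runs along the two rails; x points from the open side (-x), where the tray goes in, to the back strip.
- rail_open (a joint): Hinge of the blue U-shaped steel rail (12 mm bar, 304 long, 70 mm legs) on the open side: hinge line along the rack's y at x -74, z 30 mm. 0: flat, folded outward, bar at x -144, z 30. It swings up and over inward: 1.57 upright; 1.92 on its stop, bar at x -50, z 96. Only its weight (0.38 kg) acts: let go before upright it falls flat, past upright it falls to the stop and stays.
- rail_open_bar (a point): Middle of the long bar of rail_open, on the bar's axis, 70 mm from its hinge line.
- rail_back (a joint): Hinge of the second, equal blue rail at the back of the rack, the mirror image: hinge line at x = +74 mm, z = 30 mm; 0: folded flat outward, bar at x = +144 mm, z = 30 mm; 1.92: on its stop past upright, leaning inward, bar centre at x = +50 mm, z = 96 mm.
- rail_back_bar (a point): Middle of the long bar of rail_back, on the bar's axis, 70 mm from its hinge line.
- tray: Loose bare-metal drip tray, open on top, 150 (its x) by 240 (its y) by 25 mm high, walls 4 mm, about 0.4 kg. Origin: centre of its underside. It starts outside the rack's open side, its x within 0.25 rad of the rack's. Fully home, touching the back strip, its origin is at x -15 mm in the rack's frame and its outer edge at x -90 mm. It passes under the raised rails.
- front1_mid (a point): Centre (half-way up) of a loose dark walnut drawer front, a slab 180 (its x) by 44 (its y) by 18 mm (z, up), 0.1 kg; it starts flat on a 3 mm sheet of cardboard. Lying on both raised rails its centre is 111 mm above the bench. All fronts are alike; one may be absent (None).
- front2_mid (a point): Centre (half-way up) of a loose dark walnut drawer front, a slab 180 (its x) by 44 (its y) by 18 mm (z, up), 0.1 kg; it starts flat on a 3 mm sheet of cardboard. Lying on both raised rails its centre is 111 mm above the bench. All fronts are alike; one may be absent (None).
- front3_mid (a point): Centre (half-way up) of a loose dark walnut drawer front, a slab 180 (its x) by 44 (its y) by 18 mm (z, up), 0.1 kg; it starts flat on a 3 mm sheet of cardboard. Lying on both raised rails its centre is 111 mm above the bench. All fronts are alike; one may be absent (None).
- front4_mid (a point): Centre (half-way up) of a loose dark walnut drawer front, a slab 180 (its x) by 44 (its y) by 18 mm (z, up), 0.1 kg; it starts flat on a 3 mm sheet of cardboard. Lying on both raised rails its centre is 111 mm above the bench. All fronts are alike; one may be absent (None).
- oil: Bystander: amber oil bottle with a black cap, 66 mm wide, 170 mm high, standing on the bench. Origin: centre of its foot.
- brushes: Bystander: blue pot of brushes, 72 mm wide, 100 mm high (brushes to 180 mm), standing on the bench. Origin: centre of its foot.

How it is judged:
By the outcome, as a careful person would: the job done as asked, in the order asked, and still so for the second after the job is handed in, with the robot touching nothing.
Of front1, front2, front3, front4 only 3 to 4 are there at a start; the rules pass over those that are not, and their reading is None.
At some moment in a run one of tray may be knocked a few centimetres aside while the robot is not near it.
It also fails if it takes over 210 s, if anything falls off the work surface, if the arm or the gripper's body presses on something with over 40 N, if the wrist force passes 120 N, or if a joint passes its speed limit or range.

## Working session

There is one attempt and no reset: what is moved stays moved. The work goes in short steps, Python scripts to look and compute and a tool call to move; the robot and the scene stay as the last step left them, time stands still between calls to the robot, and variables do not carry over. Pictures are saved under pics/ and viewed, and the job is handed in when it is done.

Besides the shell and the picture viewer there is one more tool, called by a JSON object that holds its "api" and its "payload". apply_moves: Moves the arm, as the interface text tells. Its arguments: {"type":"object","properties":{"motion":{"type":"array","items":{"type":"array","items":{"type":"number"}}}},"required":["motion"]}

```bash
ls; mkdir -p pics; python3 - <<'E'
from rig import *
import cv2
s=sense(); print({k:np.round(v,3).tolist() if hasattr(v,'__len__') else v for k,v in s.items()} if 'np' in globals() else s)
for n in("side","top"):
    r=read_camera(n); cv2.imwrite(f"pics/{n}0.png",r["pixels"]); print(n,r["K"],r["world_from_camera"])
E
```

```text
pics
{'t': 0.0, 'joint_positions': array([-1.15902210e+00,  8.74576514e-02,  1.75149666e-01,  1.65978061e+00,
        7.13939329e-06,  1.57081859e+00]), 'qd': array([-0.00027592, -0.00023713,  0.00197585,  0.00021137,  0.00176806,
       -0.00034546]), 'effort': array([-1.86838472e-03, -5.20390141e+01,  4.64801824e+01,  1.62228296e-02,
        2.92328286e-05, -1.58858705e-05]), 'ee_pos': array([ 0.2201338 , -0.50403401,  0.40399222]), 'eef_rot': array([-6.33218038e-04,  9.78882084e-01,  2.04424675e-01, -1.28605976e-04]), 'force': array([-0.08873544,  0.5004888 ,  0.06715743]), 'torque': array([0.01633478, 0.00387367, 0.00982945]), 'gripper_width': 0.08543376911298686}
side [[386.11684603   0.         319.33973603]
 [  0.         386.11684603 208.08721396]
 [  0.           0.           1.        ]] [[-0.94752275 -0.23779813  0.2136649   0.33649898]
 [-0.31968565  0.70754928 -0.63021829  0.67897421]
 [-0.00131372 -0.66545177 -0.74643969  0.84112194]
 [ 0.          0.          0.          1.        ]]
top [[452.06347334   0.         313.90124831]
 [  0.         452.06347334 204.20779981]
 [  0.           0.           1.        ]] [[-2.93874971e-03 -9.83776814e-01  1.79372639e-01  3.79110544e-01]
 [-9.99783950e-01 -8.00527642e-04 -2.07704773e-02  3.13291158e-02]
 [ 2.05771067e-02 -1.79394925e-01 -9.83561916e-01  1.15386002e+00]
 [ 0.00000000e+00  0.00000000e+00  0.00000000e+00  1.00000000e+00]]
```

View pics/side0.png

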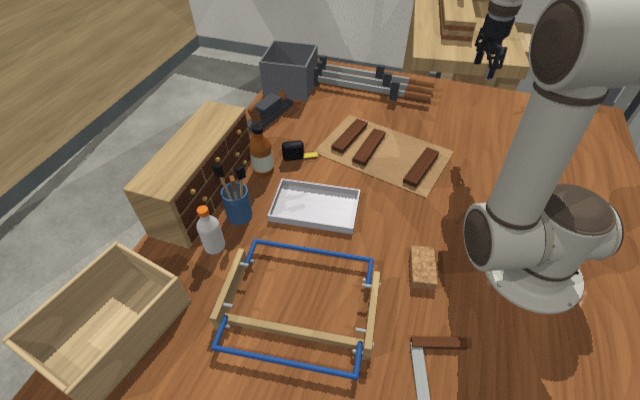

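View pics/top0.png

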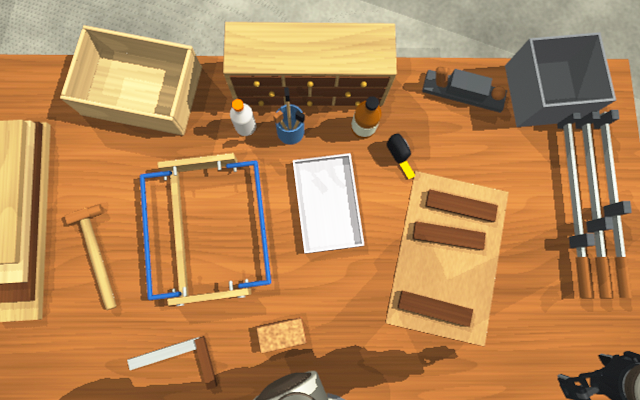

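```bash
cat > h.py <<'E'
from rig import *
import numpy as np, cv2
from scipy.spatial.transform import Rotation as R
def ray(c,uv):
    uv=np.atleast_2d(np.asarray(uv,float)); T=c["world_from_camera"]
    d=np.c_[uv,np.ones(len(uv))]@np.linalg.inv(c["K"]).T@T[:3,:3].T
    return T[:3,3],d
def onz(c,uv,z):
    o,d=ray(c,uv); return o+d*((z-o[2])/d[:,2])[:,None]
def proj(c,P):
    P=np.atleast_2d(P);T=np.linalg.inv(c["world_from_camera"])
    q=(P@T[:3,:3].T+T[:3,3])@c["K"].T; return q[:,:2]/q[:,2:]
def tri(c1,u1,c2,u2):
    o1,d1=ray(c1,u1);o2,d2=ray(c2,u2);d1=d1[0];d2=d2[0]
    A=np.c_[d1,-d2];s=np.linalg.lstsq(A,o2-o1,rcond=None)[0]
    p,q=o1+s[0]*d1,o2+s[1]*d2
    return (p+q)/2,np.linalg.norm(p-q)
def hsv(c): return cv2.cvtColor(c["pixels"],cv2.COLOR_BGR2HSV)
def zoom(c,x0,y0,x1,y1,name,k=None):
    im=c["pixels"][y0:y1,x0:x1]; k=k or min(800/(x1-x0),600/(y1-y0))
    cv2.imwrite("pics/"+name,cv2.resize(im,None,fx=k,fy=k,interpolation=cv2.INTER_CUBIC))
def blobs(m,amin=60):
    n,l,s,ce=cv2.connectedComponentsWithStats(m.astype(np.uint8))
    return [(l==i,s[i],ce[i]) for i in range(1,n) if s[i][4]>=amin]
E
python3 - <<'E'
from h import *
t=read_camera("top");s=read_camera("side")
zoom(t,120,130,300,320,"t_rack.png");zoom(s,190,220,400,390,"s_rack.png")
zoom(t,370,150,530,360,"t_fr.png")
for n,c in(("top",t),("side",s)):
    h=hsv(c)
    for nm,m in(("blue",(abs(h[...,0].astype(int)-110)<12)&(h[...,1]>150)&(h[...,2]>70)),
      ("wal",((h[...,0]<12)&(h[...,1]>90)&(h[...,2]<125)))):
        for b,st,ce in blobs(m,120): print(n,nm,st,ce.round(1), [np.round(v,1) for v in cv2.minAreaRect(np.argwhere(b)[:,::-1].astype(np.float32))])
E
```

```text
top blue [227 161  44 127 638] [256.7 223.5] [array([247.5, 223.9]), array([124.2,  32.6]), np.float64(83.7)]
top blue [140 171  41 129 703] [150.8 237.7] [array([159.5, 235. ]), array([126.5,  32.3]), np.float64(85.7)]
top wal [339  77  51  10 202] [362.5  82.2] [array([364. ,  81.5]), array([ 9., 50.]), np.float64(90.0)]
top wal [235  87  50  20 377] [260.3  95.6] [array([259.5,  96.5]), array([19., 49.]), np.float64(90.0)]
top wal [290  87  77  18 437] [328.5  97. ] [array([328. ,  95.5]), array([17., 76.]), np.float64(90.0)]
top wal [ 35 122   7  35 131] [ 38.1 136.8] [array([ 38., 139.]), array([34.,  6.]), np.float64(90.0)]
top wal [ 31 185   8  45 176] [ 34.7 205.6] [array([ 34.7, 207. ]), array([ 6.5, 43.8]), np.float64(2.7)]
side blue [246 240 127  44 501] [313.4 253.9] [array([309.4, 260.2]), array([125.8,  24.8]), np.float64(9.8)]
side blue [212 316 150  63 950] [287.4 357. ] [array([287.4, 346.7]), array([149. ,  36.9]), np.float64(11.0)]
side wal [202 114  45  66 422] [223.8 146.5] [array([224.8, 146.4]), array([11.7, 74.6]), np.float64(38.0)]
side wal [332 119  35  34 366] [348.9 135.3] [array([349.4, 135.8]), array([12.9, 41.6]), np.float64(43.0)]
side wal [353 129  32  36 385] [368.2 146.6] [array([368.6, 146.1]), array([13.3, 40.5]), np.float64(33.7)]
side wal [221 131  28  46 276] [234. 154.] [array([234.4, 153.4]), array([10.3, 50. ]), np.float64(35.5)]
side wal [403 148  35  39 461] [420.  167.4] [array([420.9, 166.7]), array([14.2, 43.2]), np.float64(36.9)]
side wal [176 169  28  44 299] [188.8 191.5] [array([189.9, 190.4]), array([12.9, 47.4]), np.float64(37.9)]
side wal [181 180  39  48 351] [198.3 201.8] [array([198.5, 201.5]), array([11.4, 57.2]), np.float64(35.7)]
side wal [411 335  59  16 461] [440.6 342.8] [array([440., 342.]), array([58.2, 14.8]), np.float64(1.6)]
```

View pics/t_rack.png

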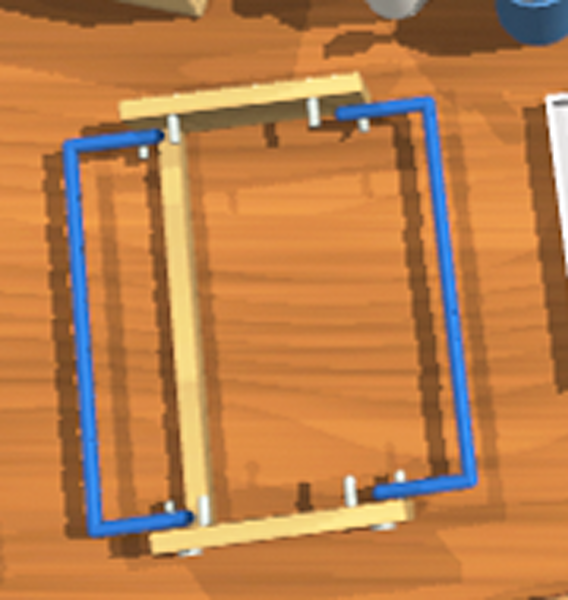

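View pics/s_rack.png

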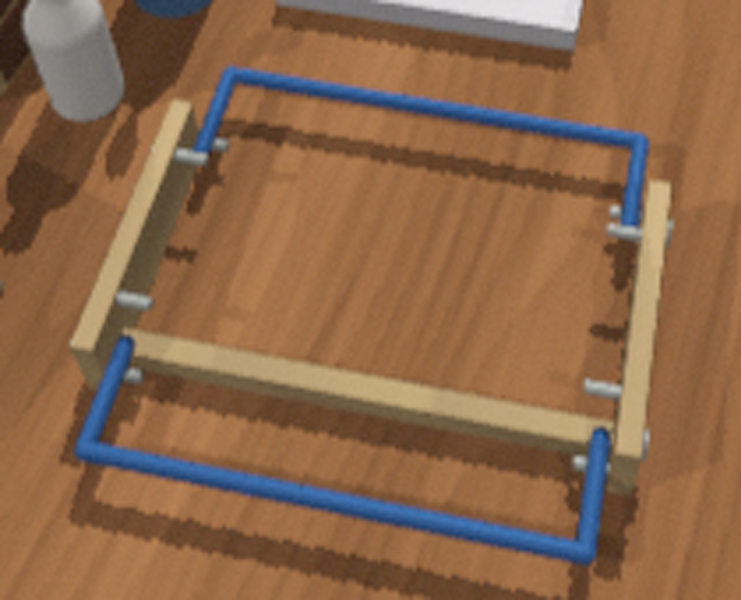

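View pics/t_fr.png

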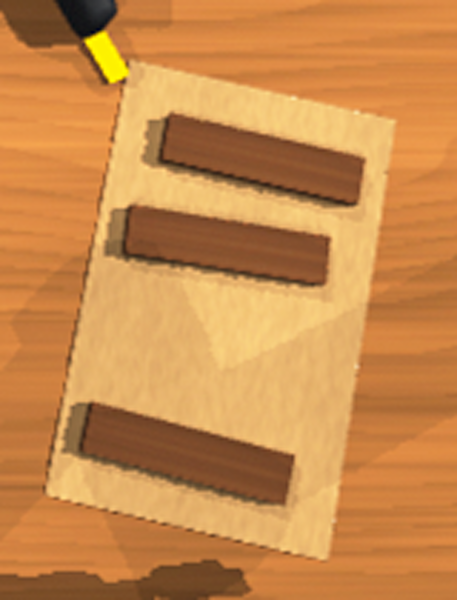

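```bash
python3 - <<'E'
from h import *
t=read_camera("top");s=read_camera("side")
def off(p,k,x,y): return (x+p[0]/k-.5+.5/k*1,y+p[1]/k-.5)
kt,ks=600/190,600/170
T={'oF':(430,102),'oN':(470,482),'bF':(70,146),'bN':(96,528)}
S={'oF':(230,75),'oN':(642,140),'bF':(85,450),'bN':(588,553)}
P={}
for k in T:
    u1=off(T[k],kt,120,130);u2=off(S[k],ks,190,220)
    p,e=tri(t,u1,s,u2); P[k]=onz(t,u1,.03)[0]; print(k,p.round(4),round(e,4),'top@.03',P[k].round(4),'side@.03',onz(s,u2,.03)[0].round(4))
# refine bar lines w/ mask
h=hsv(t);m=(abs(h[...,0].astype(int)-110)<12)&(h[...,1]>120)&(h[...,2]>60)
for nm,r0,r1,c0,c1 in(("o",175,272,240,280),("b",190,285,135,158)):
    pts=[]
    for r in range(r0,r1):
        cc=np.where(m[r,c0:c1])[0]+c0
        if len(cc): pts.append((cc.mean(),r))
    w=onz(t,pts,.03)[:,:2]; l=cv2.fitLine(w.astype(np.float32),cv2.DIST_HUBER,0,.01,.01).ravel(); print(nm,len(pts),l)
mid=np.mean(list(P.values()),0); print(mid)
E
```

```text
oF [0.6936 0.1561 0.0293] 0.0021 top@.03 [0.6945 0.1562 0.03  ] side@.03 [0.6922 0.1565 0.03  ]
oN [0.3895 0.1188 0.0347] 0.0014 top@.03 [0.3903 0.1192 0.03  ] side@.03 [0.3891 0.1155 0.03  ]
bF [0.6554 0.4426 0.0326] 0.0022 top@.03 [0.6571 0.444  0.03  ] side@.03 [0.6553 0.4418 0.03  ]
bN [0.3541 0.4038 0.0323] 0.0046 top@.03 [0.3563 0.4047 0.03  ] side@.03 [0.3518 0.4029 0.03  ]
o 97 [0.9918583  0.12734659 0.53693885 0.1379477 ]
b 95 [0.9919316  0.12677418 0.5019441  0.42431724]
[0.52455344 0.28103319 0.03      ]
```

```bash
cat >> h.py <<'E'
O=np.array([.5232,.2803]); A=np.radians(97.3); X=np.array([np.cos(A),np.sin(A)]); Y=np.array([-np.sin(A),np.cos(A)])
def rk(x,y): return O+x*X+y*Y           # rack->world
def tork(p): d=np.asarray(p)[:2]-O; return np.array([d@X,d@Y])
def yaw(s): q=s["eef_rot"]; return np.degrees(np.arctan2(*(R.from_quat([*q[1:],q[0]]).as_matrix()[[1,0],0])))
def plan(x,y,z,yw=None):
    """target TCP; shows turn first, then shift in tool axes after the turn"""
    s=sense(); y0=yaw(s); yw=y0 if yw is None else yw
    a=np.radians(yw); d=np.array([x,y,z])-s["ee_pos"]
    tx=np.array([np.cos(a),np.sin(a)]); ty=np.array([np.sin(a),-np.cos(a)])
    t=-(yw-y0); t=(t+180)%360-180
    print("t",round(s["t"],2),"yaw",y0.round(2),"q6",s["joint_positions"][5].round(2),"pos",s["ee_pos"].round(4),"| turn",t.round(2),"(or",round((t%360)-360 if t>0 else t%360,2),") shift mm",(1000*np.array([d[:2]@tx,d[:2]@ty,-d[2]])).round(1), "F",s["force"].round(1),"w",round(s["gripper_width"]*1000,1))
E
python3 - <<'E'
from h import *
p=rk(-.144,0);print(p); plan(*p,.404,187.3)
E
```

```text
[0.5414973 0.1374672]
t 0.3 yaw 23.59 q6 1.57 pos [ 0.2201 -0.504   0.4045] | turn -163.71 (or 196.29 ) shift mm [-4.003e+02  5.955e+02  5.000e-01] F [-0.7 -0.3 -0.5] w 85.5
```

{"api": "apply_moves", "payload": {"motion": [[1, 0, 0, 0, -10], [1, 0, 0, 0, -10], [1, 0, 0, 0, -10], [1, 0, 0, 0, -10], [1, 0, 0, 0, -10], [1, 0, 0, 0, -10], [1, 0, 0, 0, -10], [1, 0, 0, 0, -10], [1, 0, 0, 0, -10], [1, 0, 0, 0, -10], [1, 0, 0, 0, -10], [1, 0, 0, 0, -10]]}}

```text
t: 1.8
ee_pos: [0.2201, -0.504, 0.4046]
eef_rot: [-0.0, 0.31, 0.951, 0.0]
force: [0.2, -0.8, 0.3]
gripper_width: 0.0854
```

{"api": "apply_moves", "payload": {"motion": [[1, 0, 0, 0, -10], [1, 0, 0, 0, -10], [1, 0, 0, 0, -10], [1, 0, 0, 0, -10], [1, 0, 0, 0, -3.7], [1, 0, 0, 0, 0]]}}

```text
t: 2.55
ee_pos: [0.2201, -0.504, 0.4046]
eef_rot: [-0.0, -0.063, 0.998, 0.0]
force: [-0.3, -0.7, 0.3]
gripper_width: 0.0851
```

```bash
python3 - <<'E'
from h import *
p=rk(-.144,0);print(p); plan(*p,.404,187.3)
E
```

```text
[0.5414973 0.1374672]
t 2.55 yaw -172.74 q6 -1.29 pos [ 0.2201 -0.504   0.4046] | turn -0.04 (or 359.96 ) shift mm [-400.3  595.4    0.6] F [-0.3 -0.7  0.3] w 85.1
```

{"api": "apply_moves", "payload": {"motion": [[0.5, -0.033, 0.05, 0, 0], [0.5, -0.033, 0.05, 0, 0], [0.5, -0.033, 0.05, 0, 0], [0.5, -0.033, 0.05, 0, 0], [0.5, -0.033, 0.05, 0, 0], [0.5, -0.033, 0.05, 0, 0], [0.5, -0.033, 0.05, 0, 0], [0.5, -0.033, 0.05, 0, 0], [0.5, -0.033, 0.05, 0, 0], [0.5, -0.033, 0.05, 0, 0], [0.5, -0.033, 0.045, 0, 0], [0.5, -0.033, 0.045, 0, 0]]}}

```text
t: 4.05
ee_pos: [0.5386, 0.1335, 0.4048]
eef_rot: [0.0, -0.063, 0.998, -0.0]
force: [1.1, -1.3, 0.5]
gripper_width: 0.0426
```

```bash
python3 - <<'E'
from h import *
p=rk(-.144,0);print(p); plan(*p,.187,187.3)
E
```

```text
[0.5414973 0.1374672]
t 4.05 yaw -172.79 q6 0.12 pos [0.5386 0.1335 0.4048] | turn -0.09 (or 359.91 ) shift mm [ -3.4   3.6 217.8] F [ 1.1 -1.3  0.5] w 42.6
```

{"api": "apply_moves", "payload": {"motion": [[0.4, -0.003, 0.003, 0.04, 0], [0.4, 0, 0, 0.05, 0], [0.4, 0, 0, 0.05, 0], [0.4, 0, 0, 0.02, 0], [0.4, 0, 0, 0, 0]]}}

```text
t: 4.68
ee_pos: [0.5401, 0.1347, 0.2431]
eef_rot: [-0.002, -0.063, 0.998, -0.0]
force: [0.0, 0.6, -0.1]
gripper_width: 0.0341
```

```bash
python3 - <<'E'
from h import *
p=rk(-.144,0);print(p); plan(*p,.187,187.3)
zoom(read_camera("side"),190,200,400,390,"s1.png")
E
```

```text
[0.5414973 0.1374672]
t 4.67 yaw -172.78 q6 0.12 pos [0.5401 0.1347 0.2431] | turn -0.08 (or 359.92 ) shift mm [-1.8  2.5 56.1] F [ 0.   0.6 -0.1] w 34.1
```

View pics/s1.png

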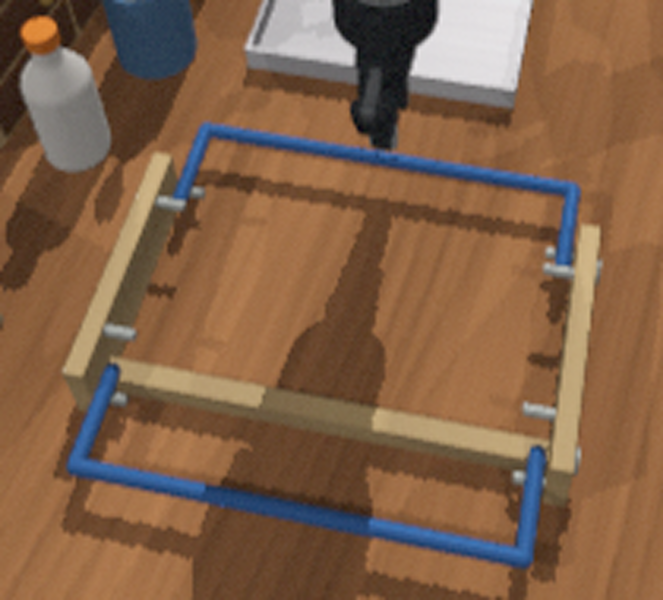

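The gripper tip (zoom px ~(380,145)) stands above the middle of the open-side bar. I go down and close.

{"api": "apply_moves", "payload": {"motion": [[0.4, -0.002, 0.0025, 0.02, 0], [0.4, 0, 0, 0.02, 0], [0.4, 0, 0, 0.016, 0], [0.4, 0, 0, 0, 0], [0, 0, 0, 0, 0], [0, 0, 0, 0, 0], [0, 0, 0, 0, 0], [0, 0, 0, 0, 0]]}}

```text
t: 5.72
ee_pos: [0.5425, 0.1388, 0.1901]
eef_rot: [0.001, -0.064, 0.998, 0.002]
force: [-1.8, 9.3, 1.6]
gripper_width: 0.0095
```

```bash
python3 - <<'E'
from h import *
p=rk(-.144,0);print(p); plan(*p,.187,187.3)
import numpy as np
for d in range(0,111,10):
    a=np.radians(d); print(d, np.round([70*(1-np.cos(a)),-70*np.sin(a)],1))
E
```

```text
[0.5414973 0.1374672]
t 5.72 yaw -172.63 q6 0.12 pos [0.5425 0.1388 0.1901] | turn 0.07 (or -359.93 ) shift mm [ 1.2 -1.2  3.1] F [-1.8  9.3  1.6] w 9.5
0 [ 0. -0.]
10 [  1.1 -12.2]
20 [  4.2 -23.9]
30 [  9.4 -35. ]
40 [ 16.4 -45. ]
50 [ 25.  -53.6]
60 [ 35.  -60.6]
70 [ 46.1 -65.8]
80 [ 57.8 -68.9]
90 [ 70. -70.]
100 [ 82.2 -68.9]
110 [ 93.9 -65.8]
```

{"api": "apply_moves", "payload": {"motion": [[0, 0, 0.001, -0.012, 0], [0, 0, 0.003, -0.012, 0], [0, 0, 0.005, -0.011, 0], [0, 0, 0, 0, 0]]}}

```text
t: 6.22
ee_pos: [0.5414, 0.147, 0.2245]
eef_rot: [0.001, -0.064, 0.998, 0.0]
force: [4.1, 1.8, -6.7]
gripper_width: 0.0095
```

```bash
python3 - <<'E'
from h import *
p=rk(-.144,0); plan(*p,.187,187.3)
zoom(read_camera("side"),190,200,400,390,"s2.png")
E
```

```text
t 6.22 yaw -172.67 q6 0.14 pos [0.5414 0.147  0.2245] | turn 0.03 (or -359.97 ) shift mm [ 1.1 -9.5 37.5] F [ 4.1  1.8 -6.7] w 9.5
```

View pics/s2.png

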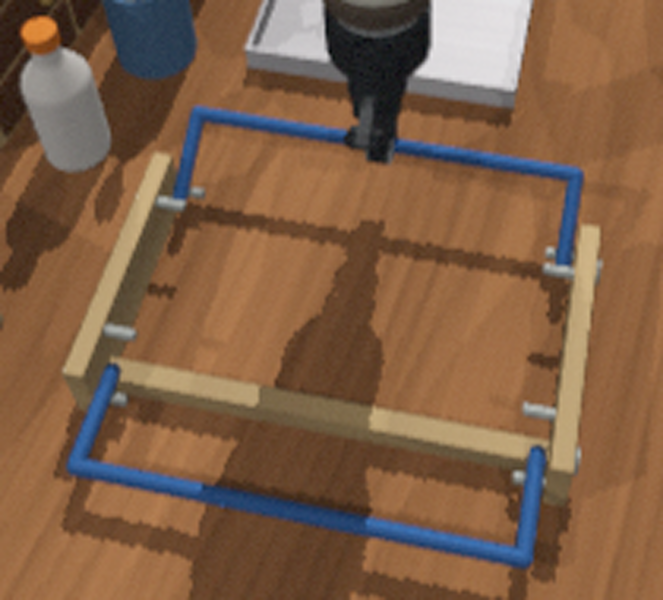

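The open-side rail is rising with the gripper (its far corner is now at zoom px (198,112)). Carrying on along the arc.

{"api": "apply_moves", "payload": {"motion": [[0, 0, 0.007, -0.01, 0], [0, 0, 0.0085, -0.0085, 0], [0, 0, 0.01, -0.007, 0], [0, 0, 0.011, -0.005, 0], [0, 0, 0.012, -0.003, 0], [0, 0, 0.012, -0.001, 0], [0, 0, 0.012, 0.001, 0], [0, 0, 0.006, 0.001, 0], [0, 0, 0, 0, 0]]}}

```text
t: 7.4
ee_pos: [0.5317, 0.2249, 0.2587]
eef_rot: [0.002, -0.064, 0.998, 0.001]
force: [-0.3, 3.3, 8.4]
gripper_width: 0.0094
```

```bash
python3 - <<'E'
from h import *
p=rk(-.144,0); plan(*p,.187,187.3)
zoom(read_camera("side"),190,200,400,390,"s3.png")
E
```

```text
t 7.4 yaw -172.66 q6 0.27 pos [0.5317 0.2249 0.2587] | turn 0.04 (or -359.96 ) shift mm [  1.4 -88.   71.7] F [-0.3  3.3  8.4] w 9.4
```

View pics/s3.png

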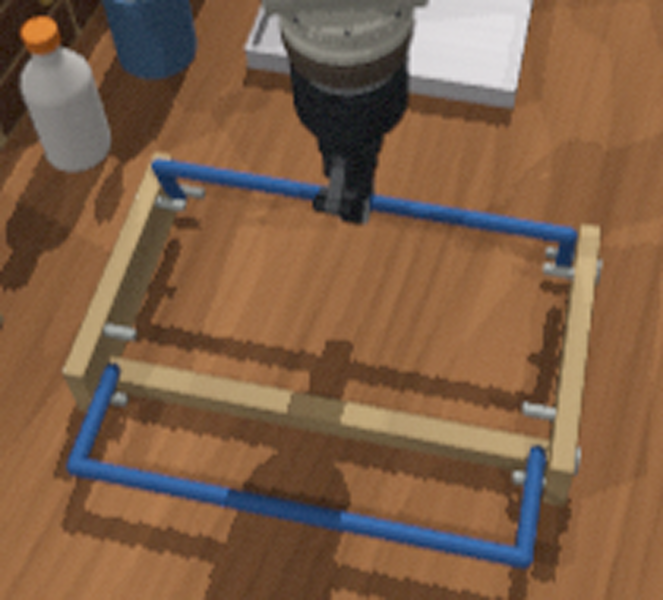

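{"api": "apply_moves", "payload": {"motion": [[0.2, 0, 0, 0, 0], [0.4, 0, 0, 0, 0], [0.4, 0, 0, 0, 0], [0.4, 0, 0, -0.03, 0], [0.4, 0, 0, -0.04, 0], [0.4, 0, 0, -0.02, 0], [0.4, 0, 0.04, 0, 0], [0.4, 0, 0.05, 0, 0], [0.4, 0, 0.05, 0, 0], [0.4, 0, 0.05, 0, 0], [0.4, 0, 0.01, 0, 0], [0.4, 0, 0, 0, 0]]}}

```text
t: 8.95
ee_pos: [0.5057, 0.423, 0.3456]
eef_rot: [-0.0, -0.064, 0.998, -0.0]
force: [-0.4, -0.6, 0.1]
gripper_width: 0.0342
```

```bash
python3 - <<'E'
from h import *
p=rk(.144,0); plan(*p,.187,187.3)
zoom(read_camera("side"),190,200,400,390,"s4.png")
E
```

```text
t 8.95 yaw -172.66 q6 0.57 pos [0.5057 0.423  0.3456] | turn 0.04 (or -359.96 ) shift mm [  0.8   0.2 158.6] F [-0.4 -0.6  0.1] w 34.2
```

View pics/s4.png

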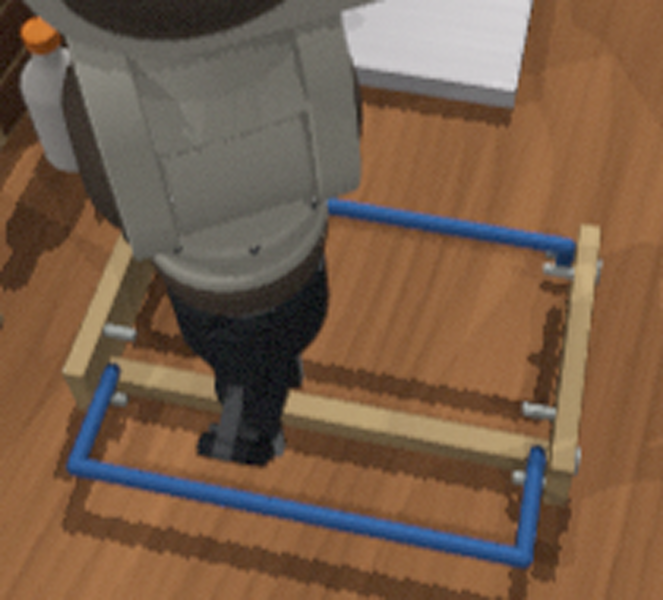

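The open-side rail rests on its stop; the gripper is above the back bar (tips seen at (240,445), still high). Down and grip.

{"api": "apply_moves", "payload": {"motion": [[0.4, 0, 0, 0.04, 0], [0.4, 0, 0, 0.05, 0], [0.4, 0, 0, 0.04, 0], [0.4, 0, 0, 0.02, 0], [0.4, 0, 0, 0.009, 0], [0.4, 0, 0, 0, 0], [0, 0, 0, 0, 0], [0, 0, 0, 0, 0], [0, 0, 0, 0, 0], [0, 0, 0, 0, 0]]}}

```text
t: 10.25
ee_pos: [0.506, 0.4244, 0.1892]
eef_rot: [0.001, -0.064, 0.998, 0.002]
force: [-0.4, 8.3, 0.5]
gripper_width: 0.0098
```

```bash
python3 - <<'E'
from h import *
p=rk(.144,0); plan(*p,.187,187.3)
zoom(read_camera("side"),190,200,400,390,"s5.png")
E
```

```text
t 10.25 yaw -172.63 q6 0.57 pos [0.506  0.4244 0.1892] | turn 0.07 (or -359.93 ) shift mm [ 1.2 -1.1  2.2] F [-0.4  8.3  0.5] w 9.8
```

View pics/s5.png

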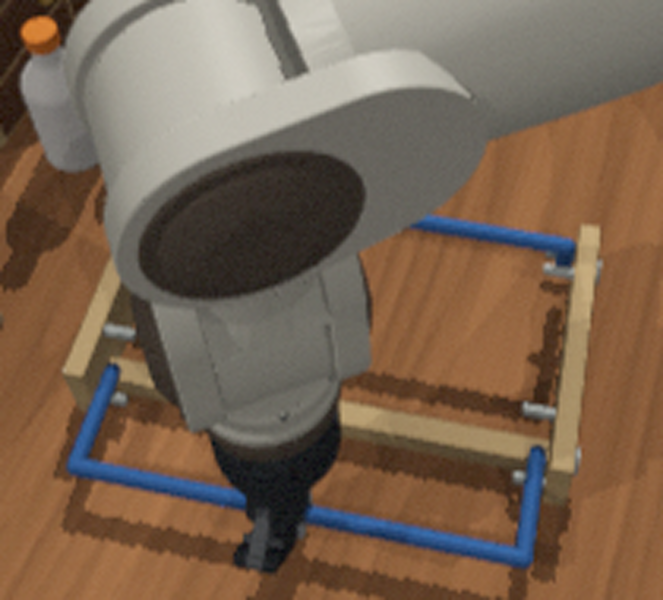

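{"api": "apply_moves", "payload": {"motion": [[0, 0, -0.001, -0.012, 0], [0, 0, -0.003, -0.012, 0], [0, 0, -0.005, -0.011, 0], [0, 0, -0.007, -0.01, 0], [0, 0, -0.0085, -0.0085, 0], [0, 0, -0.01, -0.007, 0], [0, 0, -0.011, -0.005, 0], [0, 0, -0.012, -0.003, 0], [0, 0, -0.012, -0.001, 0], [0, 0, -0.012, 0.001, 0], [0, 0, -0.006, 0.001, 0], [0, 0, 0, 0, 0]]}}

```text
t: 11.8
ee_pos: [0.5176, 0.3359, 0.2582]
eef_rot: [0.003, -0.064, 0.998, 0.001]
force: [1.1, -2.3, 12.2]
gripper_width: 0.0094
```

```bash
python3 - <<'E'
from h import *
p=rk(.144,0); plan(*p,.187,187.3)
zoom(read_camera("side"),190,200,400,390,"s6.png")
E
```

```text
t 11.8 yaw -172.72 q6 0.45 pos [0.5176 0.3359 0.2582] | turn -0.02 (or 359.98 ) shift mm [ 1.6 88.1 71.2] F [ 1.1 -2.3 12.2] w 9.4
```

View pics/s6.png

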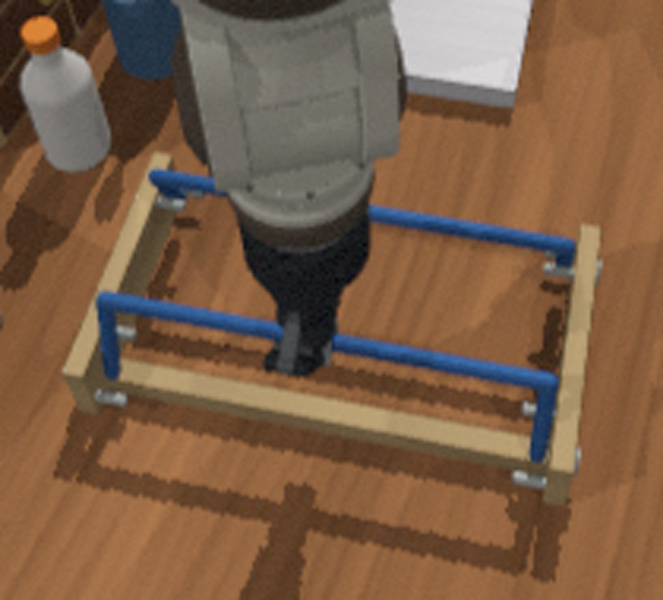

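{"api": "apply_moves", "payload": {"motion": [[0.2, 0, 0, 0, 0], [0.4, 0, 0, 0, 0], [0.4, 0, 0, 0, 0], [0.4, 0, 0, -0.03, 0], [0.4, 0, 0, -0.04, 0], [0.4, 0, 0, -0.05, 0], [0.4, 0.04, -0.04, -0.02, 0], [0.4, 0.04, -0.04, 0, 0], [0.4, 0.04, -0.04, 0, 0], [0.4, 0.04, -0.04, 0, 0], [0.4, 0.04, -0.04, 0, 0], [0.4, 0, 0, 0, 0]]}}

```text
t: 13.35
ee_pos: [0.342, 0.1104, 0.3956]
eef_rot: [0.001, -0.062, 0.998, 0.0]
force: [0.1, -0.1, -0.1]
gripper_width: 0.0343
```

{"api": "apply_moves", "payload": {"motion": [[0.4, 0, -0.05, 0, 0], [0.4, 0, -0.05, 0, 0], [0.4, 0, -0.05, 0, 0], [0.4, 0, -0.05, 0, 0], [0.4, 0, -0.05, 0, 0], [0.4, 0, -0.05, 0, 0], [0.4, 0, -0.05, 0, 0], [0.4, 0, 0, 0, 0]]}}

```text
t: 14.35
ee_pos: [0.3892, -0.2375, 0.3934]
eef_rot: [-0.001, -0.062, 0.998, 0.0]
force: [-1.3, 0.2, -0.7]
gripper_width: 0.0344
```

```bash
python3 - <<'E'
from h import *
plan(0,0,0)
t=read_camera("top");s=read_camera("side")
zoom(t,120,130,400,330,"t7.png");zoom(s,190,150,400,390,"s7.png")
E
```

```text
t 14.35 yaw -172.89 q6 -0.67 pos [ 0.3892 -0.2375  0.3934] | turn 0.0 (or 0.0 ) shift mm [356.8 283.9 393.4] F [-1.3  0.2 -0.7] w 34.4
```

View pics/t7.png

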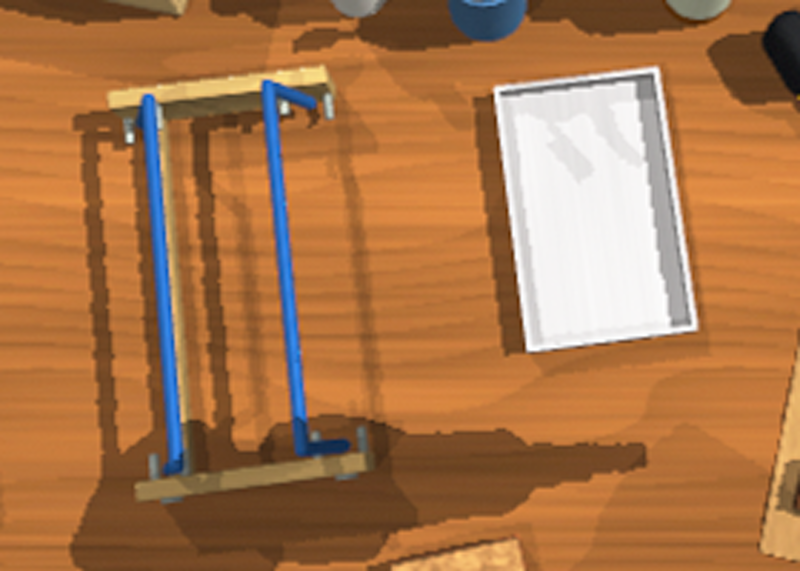

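View pics/s7.png

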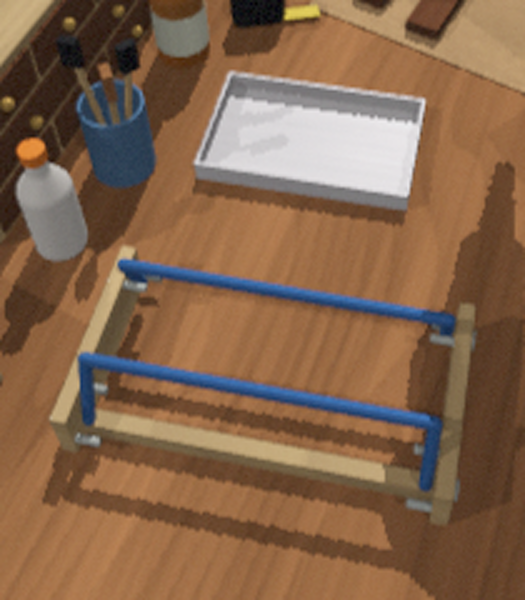

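Both rails stand on their stops; tray rim corners in the top zoom at (494,87),(659,67),(697,330),(527,352).

```bash
python3 - <<'E'
from h import *
t=read_camera("top");s=read_camera("side")
k=800/280;T=np.array([(494,87),(659,67),(697,330),(527,352)])/k+[120,130]-.35
Sd=np.array([(197,172),(230,73),(425,97),(407,207)]);S=Sd/2.5+[190,150]-.35
S[0]=np.array((197,168))/2.5+[190,150]-.35; S[3]=np.array((409,196))/2.5+[190,150]-.35
w=onz(t,T,.025);w2=onz(s,S,.025)
for i in range(4): print(w[i].round(4),w2[i].round(4),[np.round(v,4) for v in tri(t,T[i],s,S[i])],'rack',tork(w[i]).round(4))
for a in(w,w2):
    c=a.mean(0);d=(a[1]-a[0]+a[2]-a[3]);e=(a[0]-a[3]+a[1]-a[2]);print(c.round(4),'rack',tork(c).round(4),'xdir deg',np.degrees(np.arctan2(-d[1],-d[0])).round(2),'from y', np.degrees(np.arctan2(e[1],e[0])).round(2)+90)
# raised bars, z .096
h=hsv(t);m=(abs(h[...,0].astype(int)-110)<12)&(h[...,1]>120)&(h[...,2]>60)
for nm,(u0,v0),(u1,v1) in(("o",(276,140),(298,400)),("b",(151,140),(174,440))):
    pts=[]
    for r in range(int(130+v0/k),int(130+v1/k)):
        uc=120+(u0+(r-130-v0/k)*k*(u1-u0)/(v1-v0))/k; c0=int(uc-5);cc=np.where(m[r,c0:c0+11])[0]+c0
        if len(cc): pts.append((cc.mean(),r))
    q=onz(t,pts,.096)[:,:2]; l=cv2.fitLine(q.astype(np.float32),cv2.DIST_HUBER,0,.01,.01).ravel()
    print(nm,np.degrees(np.arctan2(l[1],l[0])).round(2),'rackx',tork(l[2:]).round(4))
# cheek ends z=.06 (top faces)
for c,lst,kk,o in((t,[(109,95),(327,67),(112,107),(330,82),(135,487),(372,455),(138,500),(374,470)],k,(120,130)),):
    q=onz(c,np.array(lst)/kk+o-.35,.06); print(np.array([tork(v) for v in q]).round(4))
E
```

```text
[0.7007 0.0623 0.025 ] [0.6936 0.0658 0.025 ] [array([0.6991, 0.0619, 0.0198]), np.float64(0.0061)] rack [-0.2388 -0.1484]
[ 0.72   -0.0874  0.025 ] [ 0.7166 -0.0863  0.025 ] [array([ 0.7189, -0.0878,  0.0235]), np.float64(0.0029)] rack [-0.3898 -0.1484]
[ 0.4809 -0.1166  0.025 ] [ 0.4817 -0.1221  0.025 ] [array([ 0.4805, -0.1158,  0.0314]), np.float64(0.0003)] rack [-0.3883  0.0924]
[0.4619 0.0323 0.025 ] [0.46   0.0293 0.025 ] [array([0.4605, 0.0321, 0.0286]), np.float64(0.0022)] rack [-0.2382  0.0923]
[ 0.5909 -0.0274  0.025 ] rack [-0.3138 -0.028 ] xdir deg 97.3 from y 97.07
[ 0.588  -0.0283  0.025 ] rack [-0.3144 -0.0251] xdir deg 98.4 from y 98.77
o 7.29 rackx [-0.0489  0.0042]
b 7.32 rackx [0.0517 0.0078]
[[ 0.0942 -0.1727]
 [-0.0957 -0.1745]
 [ 0.0924 -0.1617]
 [-0.0969 -0.1606]
 [ 0.0961  0.1634]
 [-0.0996  0.1629]
 [ 0.0945  0.1741]
 [-0.1     0.1753]]
```

```bash
python3 - <<'E'
from h import *
plan(*rk(-.3875,-.0275),.185,187.3)
E
```

```text
t 14.55 yaw -172.65 q6 -0.67 pos [ 0.3887 -0.2343  0.3946] | turn 0.05 (or -359.95 ) shift mm [-226.3  105.8  209.6] F [-0.8 -0.5 -0.4] w 34.0
```

{"api": "apply_moves", "payload": {"motion": [[0.4, -0.046, 0.022, 0, 0], [0.4, -0.045, 0.021, 0, 0], [0.4, -0.045, 0.021, 0, 0], [0.4, -0.045, 0.021, 0, 0], [0.4, -0.045, 0.021, 0, 0], [0.4, 0, 0, 0.04, 0], [0.4, 0, 0, 0.05, 0], [0.4, 0, 0, 0.05, 0], [0.4, 0, 0, 0.02, 0], [0.4, 0, 0, 0, 0]]}}

```text
t: 15.8
ee_pos: [0.5985, -0.0997, 0.2333]
eef_rot: [-0.001, -0.065, 0.998, 0.0]
force: [-1.0, -0.2, 0.5]
gripper_width: 0.034
```

```bash
python3 - <<'E'
from h import *
plan(*rk(-.3875,-.0275),.185,187.3)
zoom(read_camera("side"),190,100,400,260,"s8.png");zoom(read_camera("top"),250,130,450,280,"t8.png")
E
```

```text
t 15.8 yaw -172.6 q6 -0.29 pos [ 0.5985 -0.0997  0.2333] | turn 0.1 (or -359.9 ) shift mm [-1.1 -1.  48.3] F [-1.  -0.2  0.5] w 34.0
```

View pics/s8.png

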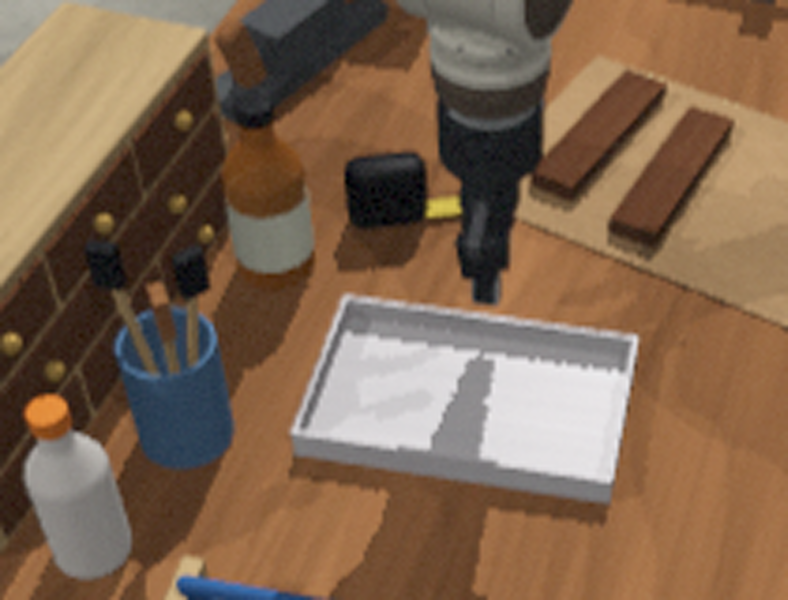

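View pics/t8.png

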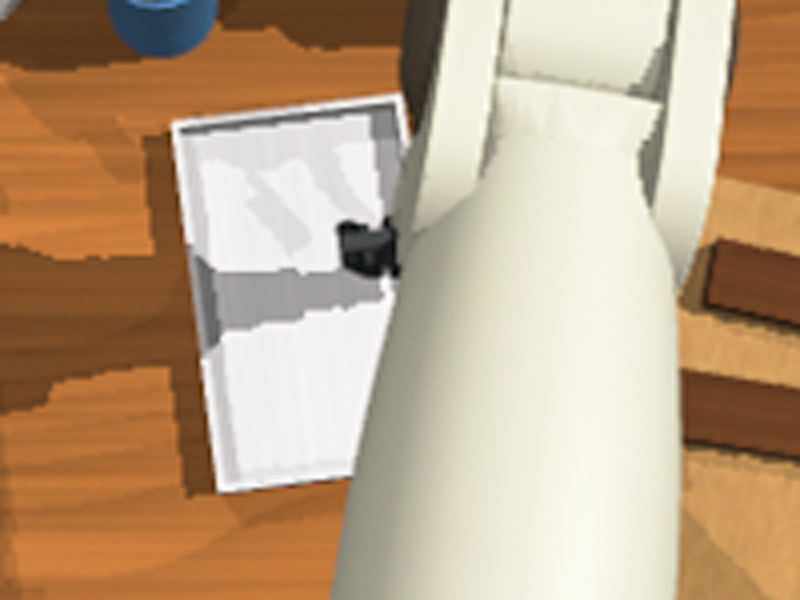

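The jaws straddle the tray's outer wall (side zoom (485,290)). Down and grip, watching the force.

{"api": "apply_moves", "payload": {"motion": [[0.4, -0.001, -0.001, 0.02, 0], [0.4, 0, 0, 0.015, 0], [0.4, 0, 0, 0.012, 0], [0.4, 0, 0, 0, 0], [0, 0, 0, 0, 0], [0, 0, 0, 0, 0], [0, 0, 0, 0, 0], [0, 0, 0, 0, 0]]}}

```text
t: 16.9
ee_pos: [0.6004, -0.102, 0.1885]
eef_rot: [0.001, -0.064, 0.998, -0.0]
force: [-1.0, 2.1, 5.8]
gripper_width: 0.002
```

```bash
python3 - <<'E'
from h import *
plan(*rk(-.108,0),.185,187.3)
zoom(read_camera("side"),190,100,400,260,"s9.png")
E
```

```text
t 16.9 yaw -172.71 q6 -0.3 pos [ 0.6004 -0.102   0.1885] | turn -0.01 (or 359.99 ) shift mm [ 28.  281.    3.5] F [-1.   2.1  5.8] w 2.0
```

View pics/s9.png

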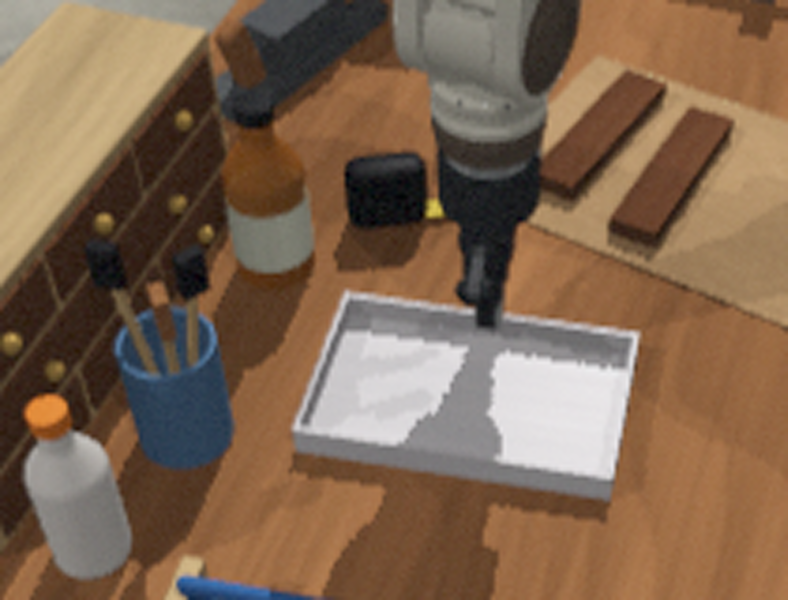

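{"api": "apply_moves", "payload": {"motion": [[0, 0.004, 0.02, 0, 0], [0, 0.006, 0.03, 0, 0], [0, 0.006, 0.03, 0, 0], [0, 0.006, 0.03, 0, 0], [0, 0.006, 0.03, 0, 0], [0, 0, 0, 0, 0]]}}

```text
t: 17.7
ee_pos: [0.5544, 0.0349, 0.1884]
eef_rot: [0.001, -0.065, 0.998, 0.001]
force: [-1.7, 5.2, 6.4]
gripper_width: 0.0016
```

```bash
python3 - <<'E'
from h import *
plan(*rk(-.108,0),.185,187.3)
zoom(read_camera("side"),190,150,400,390,"s10.png")
E
```

```text
t 17.7 yaw -172.56 q6 -0.07 pos [0.5544 0.0349 0.1884] | turn 0.14 (or -359.86 ) shift mm [ -0.2 139.4   3.4] F [-1.7  5.2  6.4] w 1.6
```

View pics/s10.png

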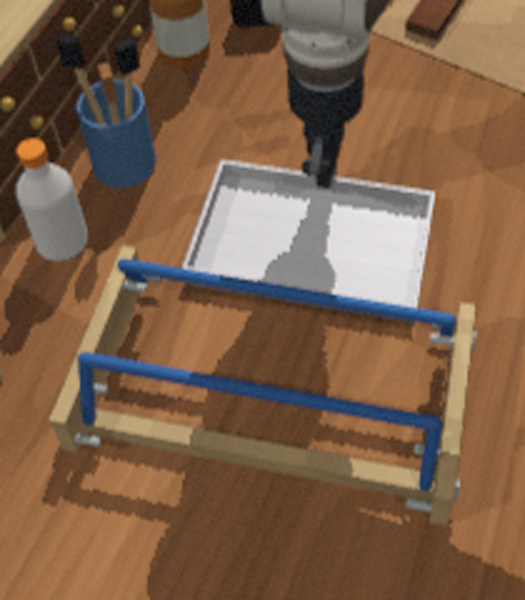

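The tray follows squarely, centred between the cheeks. Continuing, stopping ~20 mm short of home.

{"api": "apply_moves", "payload": {"motion": [[0, 0, 0.02, 0, 0], [0, 0, 0.025, 0, 0], [0, 0, 0.025, 0, 0], [0, 0, 0.025, 0, 0], [0, 0, 0.025, 0, 0], [0, 0, 0.016, 0, 0], [0, 0, 0, 0, 0]]}}

```text
t: 18.62
ee_pos: [0.5381, 0.1674, 0.1885]
eef_rot: [0.001, -0.063, 0.998, -0.001]
force: [1.5, -6.9, 6.2]
gripper_width: 0.0018
```

```bash
python3 - <<'E'
from h import *
plan(*rk(-.108,0),.185,187.3)
zoom(read_camera("side"),190,150,400,390,"s11.png")
E
```

```text
t 18.62 yaw -172.74 q6 0.18 pos [0.5381 0.1674 0.1885] | turn -0.04 (or 359.96 ) shift mm [0.4 5.8 3.5] F [ 1.5 -6.9  6.2] w 1.8
```

View pics/s11.png

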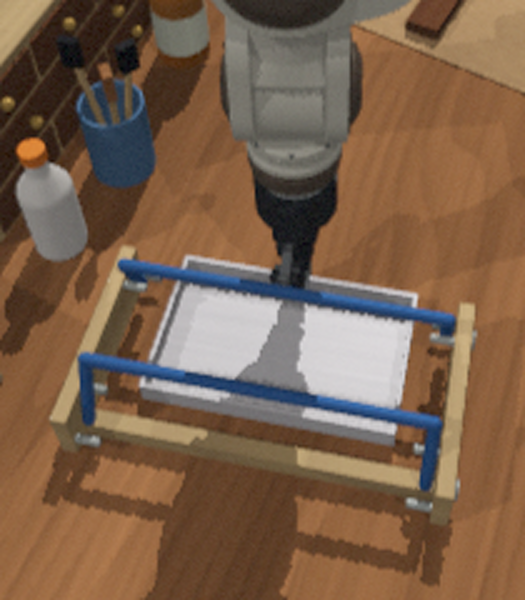

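{"api": "apply_moves", "payload": {"motion": [[0.2, 0, 0, 0, 0], [0.4, 0, 0, 0, 0], [0.4, 0, 0, -0.02, 0], [0.4, 0, 0, -0.03, 0], [0.4, 0, -0.03, 0, 0], [0.7, 0, -0.04, 0, 0], [1, 0, -0.015, 0, 0], [1, 0, 0, 0, 0], [1, 0, 0, 0, 0], [1, 0, 0, 0, 0]]}}

```text
t: 19.92
ee_pos: [0.5481, 0.0847, 0.2376]
eef_rot: [-0.0, -0.064, 0.998, 0.0]
force: [0.4, 0.3, 0.2]
gripper_width: 0.0858
```

```bash
python3 - <<'E'
from h import *
plan(*rk(-.195,0),.168,187.3)
zoom(read_camera("side"),190,150,400,390,"s12.png")
zoom(read_camera("top"),120,130,400,330,"t12.png")
E
```

```text
t 19.93 yaw -172.64 q6 0.02 pos [0.5481 0.0847 0.2376] | turn 0.06 (or -359.94 ) shift mm [-0.2  2.2 69.6] F [0.4 0.3 0.2] w 85.8
```

View pics/s12.png

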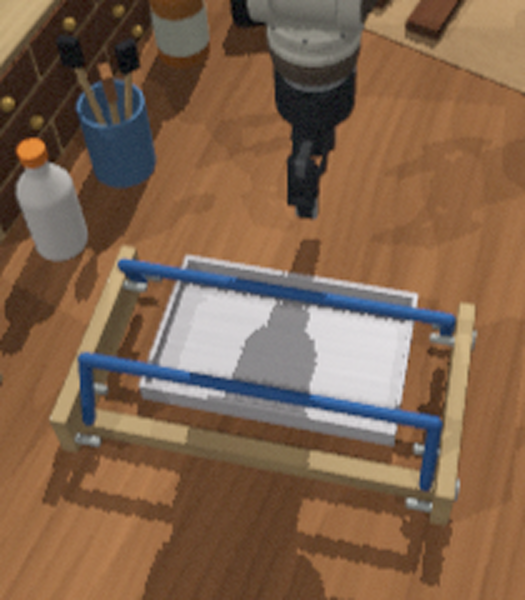

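View pics/t12.png

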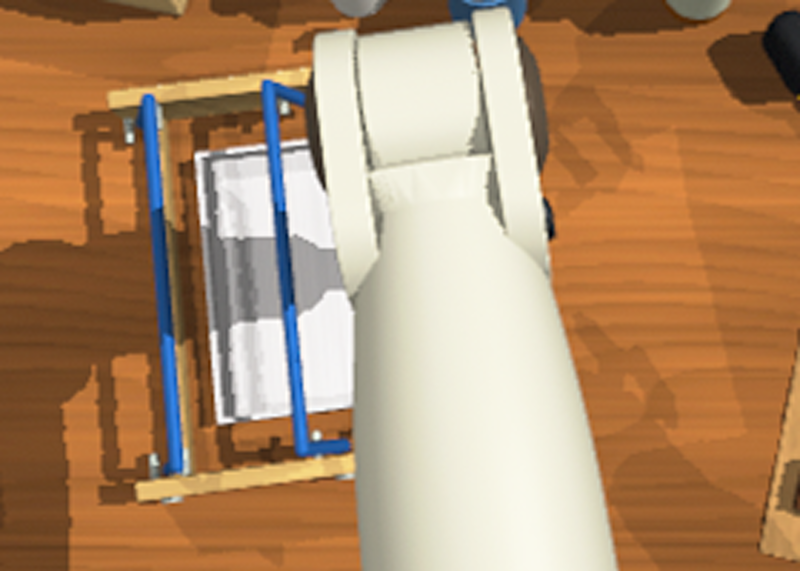

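{"api": "apply_moves", "payload": {"motion": [[1, 0, 0, 0.03, 0], [1, 0, 0, 0.02, 0], [1, 0, 0, 0.01, 0], [1, 0, 0, 0, 0], [1, 0, 0, 0, 0]]}}

```text
t: 20.65
ee_pos: [0.5485, 0.084, 0.1786]
eef_rot: [0.001, -0.064, 0.998, 0.0]
force: [0.5, 0.6, 0.6]
gripper_width: 0.0856
```

```bash
python3 - <<'E'
from h import *
plan(*rk(-.147,0),.174,187.3)
zoom(read_camera("side"),190,150,400,390,"s13.png")
E
```

```text
t 20.65 yaw -172.7 q6 0.02 pos [0.5485 0.084  0.1786] | turn 0.0 (or -360.0 ) shift mm [ 0.1 50.9  4.6] F [0.5 0.6 0.6] w 85.6
```

View pics/s13.png

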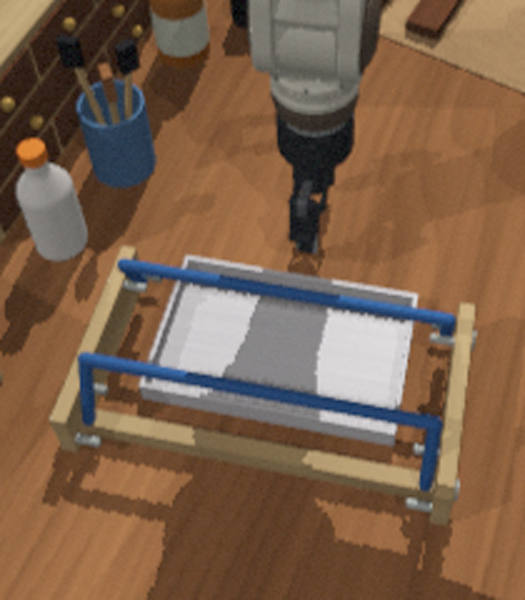

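{"api": "apply_moves", "payload": {"motion": [[1, 0, 0.01, 0.006, 0], [1, 0, 0.01, 0, 0], [1, 0, 0.008, 0, 0], [1, 0, 0.006, 0, 0], [1, 0, 0.004, 0, 0], [1, 0, 0.004, 0, 0], [1, 0, 0, 0, 0]]}}

```text
t: 21.58
ee_pos: [0.5428, 0.1258, 0.1718]
eef_rot: [0.0, -0.064, 0.998, 0.0]
force: [0.0, 0.8, 0.5]
gripper_width: 0.0855
```

```bash
python3 - <<'E'
from h import *
plan(*rk(-.147,0),.174,187.3)
zoom(read_camera("side"),190,150,400,390,"s14.png")
E
```

```text
t 21.57 yaw -172.69 q6 0.1 pos [0.5428 0.1258 0.1718] | turn 0.01 (or -359.99 ) shift mm [-0.2  8.7 -2.2] F [0.  0.8 0.5] w 85.5
```

View pics/s14.png

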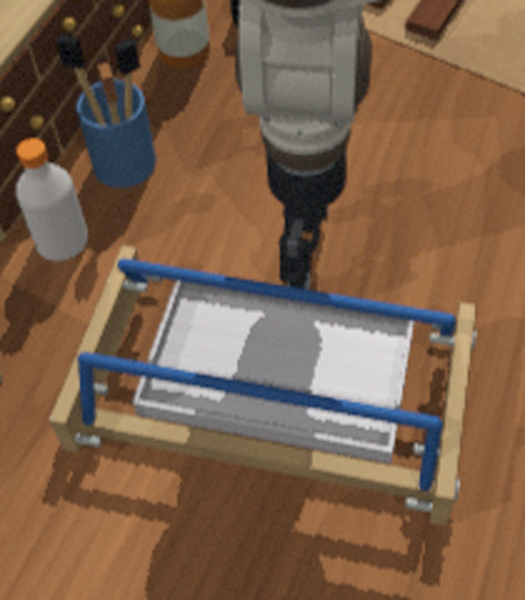

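The tray moves in squarely (its near-back edge has moved toward the strip). Push on in small steps, watching the force.

{"api": "apply_moves", "payload": {"motion": [[1, 0, 0.004, 0, 0], [1, 0, 0.003, 0, 0], [1, 0, 0, 0, 0]]}}

```text
t: 22.0
ee_pos: [0.542, 0.1327, 0.1718]
eef_rot: [0.0, -0.064, 0.998, 0.0]
force: [-0.3, -1.7, 0.8]
gripper_width: 0.0854
```

{"api": "apply_moves", "payload": {"motion": [[1, 0, 0.002, 0, 0], [1, 0, 0.001, 0, 0], [1, 0, 0, 0, 0]]}}

```text
t: 22.38
ee_pos: [0.5416, 0.1355, 0.1718]
eef_rot: [0.0, -0.064, 0.998, 0.0]
force: [-0.4, -3.4, 1.1]
gripper_width: 0.0857
```

{"api": "apply_moves", "payload": {"motion": [[1, 0, 0.001, 0, 0], [1, 0, 0.001, 0, 0], [1, 0, 0, 0, 0]]}}

```text
t: 22.75
ee_pos: [0.5414, 0.1374, 0.1718]
eef_rot: [0.0, -0.063, 0.998, -0.0]
force: [1.1, -5.2, 2.5]
gripper_width: 0.0856
```

```bash
python3 - <<'E'
from h import *
plan(*rk(-.147,0),.174,187.3)
zoom(read_camera("side"),190,150,400,390,"s15.png")
E
```

```text
t 22.75 yaw -172.72 q6 0.12 pos [0.5414 0.1374 0.1718] | turn -0.02 (or 359.98 ) shift mm [-0.1 -2.9 -2.2] F [ 1.1 -5.2  2.5] w 85.6
```

View pics/s15.png

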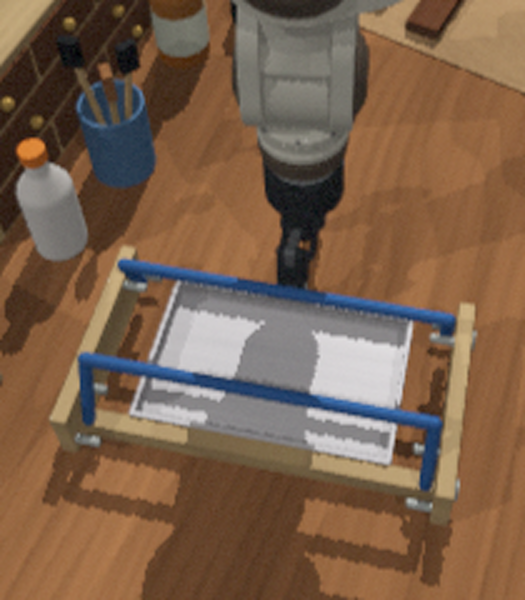

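{"api": "apply_moves", "payload": {"motion": [[1, 0, 0.0015, 0, 0], [1, 0, 0.0015, 0, 0], [1, 0, 0, 0, 0]]}}

```text
t: 23.18
ee_pos: [0.5412, 0.1386, 0.172]
eef_rot: [0.0, -0.062, 0.998, -0.003]
force: [1.7, -20.8, 6.3]
gripper_width: 0.0856
```

{"api": "apply_moves", "payload": {"motion": [[1, 0, 0.0015, 0, 0], [1, 0, 0.0015, 0, 0], [1, 0, 0, 0, 0]]}}

```text
t: 23.55
ee_pos: [0.541, 0.1396, 0.1723]
eef_rot: [0.0, -0.061, 0.998, -0.005]
force: [2.7, -37.8, 9.7]
gripper_width: 0.0853
```

```bash
python3 - <<'E'
from h import *
plan(*rk(-.147,0),.174,187.3)
zoom(read_camera("side"),200,230,390,350,"s16.png")
E
```

```text
t 23.55 yaw -172.96 q6 0.13 pos [0.541  0.1396 0.1723] | turn -0.26 (or 359.74 ) shift mm [-0.2 -5.2 -1.7] F [  2.7 -37.8   9.7] w 85.3
```

View pics/s16.png

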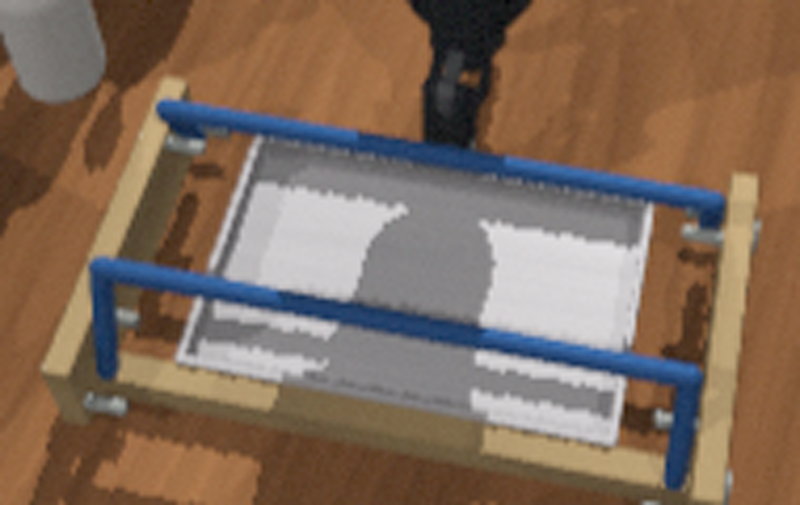

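{"api": "apply_moves", "payload": {"motion": [[1, 0, -0.006, 0, 0], [1, 0, -0.02, 0, 0], [1, 0, -0.02, -0.03, 0], [1, 0, 0, -0.05, 0], [1, 0, 0, -0.05, 0], [1, 0.04, 0, -0.04, 0], [1, 0.05, 0, -0.04, 0], [1, 0.05, 0, 0, 0], [1, 0.05, 0, 0, 0], [1, 0.02, 0, 0, 0], [1, 0, 0, 0, 0]]}}

```text
t: 24.98
ee_pos: [0.3384, 0.071, 0.3811]
eef_rot: [0.001, -0.064, 0.998, 0.0]
force: [-0.0, 0.3, -0.3]
gripper_width: 0.0855
```

```bash
python3 - <<'E'
from h import *
plan(0,0,.4)
t=read_camera("top");s=read_camera("side")
cv2.imwrite("pics/t17.png",t["pixels"]);zoom(s,190,60,500,390,"s17.png");zoom(t,130,140,290,320,"t17b.png")
E
```

```text
t 24.98 yaw -172.68 q6 0.08 pos [0.3384 0.071  0.3811] | turn 0.0 (or 0.0 ) shift mm [344.7 -27.3 -18.9] F [-0.   0.3 -0.3] w 85.5
```

View pics/t17.png

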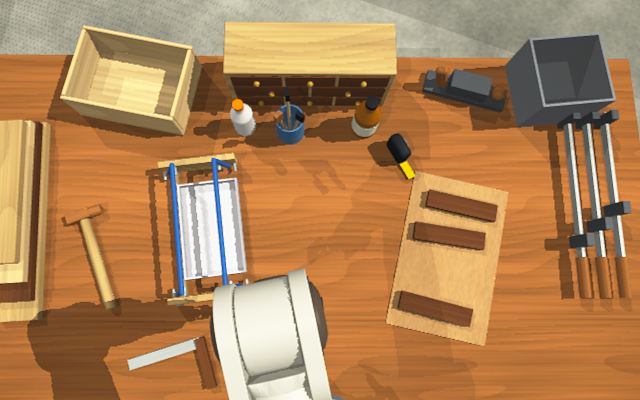

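View pics/t17b.png

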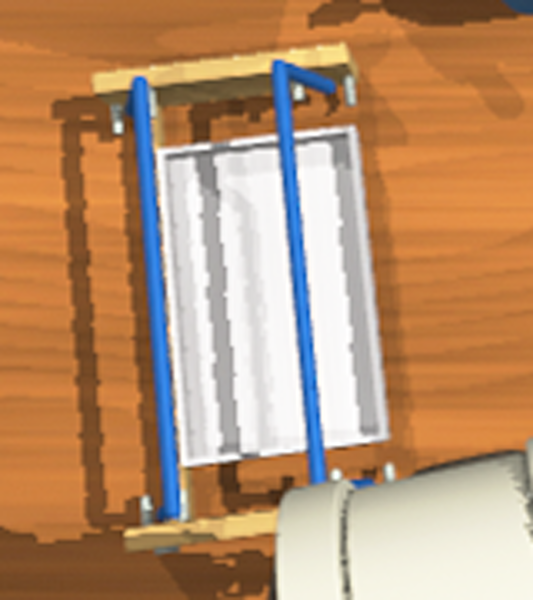

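View pics/s17.png

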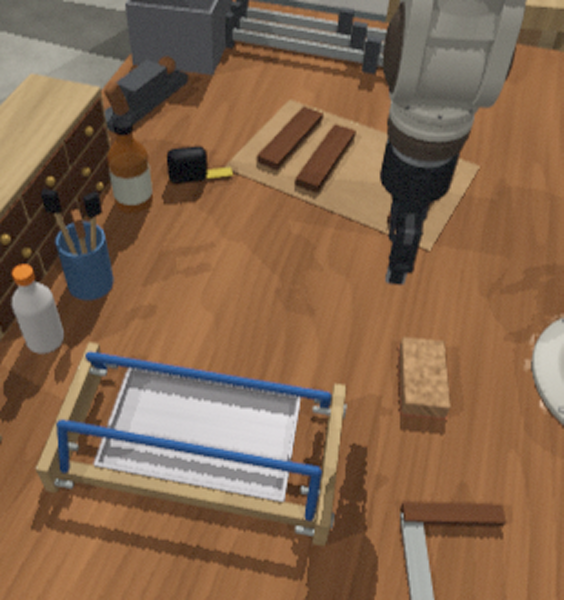

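```bash
cat >> h.py <<'E'
def slabs(c,roi,z,vmin=0,vmax=150,amin=150,show=False):
    x0,y0,x1,y1=roi;h=hsv(c)
    m=np.zeros(h.shape[:2],bool);m[y0:y1,x0:x1]=((h[...,0]<14)|(h[...,0]>170))[y0:y1,x0:x1]&(h[...,1]>90)[y0:y1,x0:x1]&(h[...,2]<vmax)[y0:y1,x0:x1]&(h[...,2]>=vmin)[y0:y1,x0:x1]
    out=[]
    for b,st,ce in blobs(m,amin):
        p=np.argwhere(b)[:,::-1].astype(float); w=onz(c,p,z)[:,:2]
        (cx,cy),(a,bb),an=cv2.minAreaRect((w*1000).astype(np.float32))
        if a<bb: a,bb,an=bb,a,an+90
        out.append((np.array([cx,cy])/1000,w.mean(0),a,bb,(an)%180,ce))
    return out
E
python3 - <<'E'
from h import *
t=read_camera("top");s=read_camera("side")
k=600/180
q=onz(t,np.array([(353,127),(388,438)])/k+[130,140]-.35,.025);print('tray outer corners',[tork(v).round(4) for v in q])
h=hsv(t); print(h[200:216,460].tolist())
for nm,c,roi in(("top",t,(395,180,505,330)),("side",s,(325,115,445,195))):
  for vm in(0,75):
    for o in slabs(c,roi,.021,vm): print(nm,vm,o[0].round(4),o[1].round(4),round(o[2],1),round(o[3],1),round(o[4],1),o[5].round(1))
E
```

```text
tray outer corners [array([-0.0886, -0.1201]), array([-0.0908,  0.1183])]
[[12, 171, 127], [12, 169, 130], [12, 173, 130], [12, 168, 132], [13, 172, 135], [12, 170, 132], [11, 171, 131], [12, 171, 130], [12, 169, 127], [12, 173, 131], [12, 170, 135], [12, 168, 137], [12, 169, 124], [12, 162, 77], [14, 141, 74], [16, 136, 116]]
top 0 [ 0.5833 -0.3707] [ 0.5832 -0.3706] 180.2 45.2 76.6 [461.3 205.3]
top 0 [ 0.5063 -0.334 ] [ 0.5062 -0.3339] 180.5 44.3 80.4 [448.8 235.2]
top 0 [ 0.3259 -0.2896] [ 0.326  -0.2897] 180.7 43.1 75.1 [435.  308.3]
top 75 [ 0.5841 -0.3715] [ 0.5839 -0.3716] 179.1 43.3 76.6 [461.7 205. ]
top 75 [ 0.5063 -0.335 ] [ 0.5062 -0.335 ] 178.6 43.9 80.4 [449.2 235.2]
top 75 [ 0.3257 -0.2904] [ 0.3258 -0.2903] 179.1 43.1 75.1 [435.3 308.3]
side 0 [ 0.5803 -0.3626] [ 0.5817 -0.3612] 197.6 53.0 76.6 [348.8 135.6]
side 0 [ 0.5036 -0.3282] [ 0.5048 -0.324 ] 195.2 51.5 81.7 [368.1 146.8]
side 0 [ 0.4773 -0.1755] [ 0.4972 -0.1549] 218.7 136.3 18.6 [357.4 181. ]
side 0 [ 0.2528 -0.2301] [ 0.2603 -0.2148] 131.7 38.6 79.8 [438.9 185.4]
side 75 [ 0.5828 -0.3731] [ 0.5834 -0.3693] 178.3 43.3 76.6 [349.  134.1]
side 75 [ 0.5052 -0.3372] [ 0.5055 -0.3333] 177.9 44.1 80.5 [368.6 145. ]
side 75 [ 0.4773 -0.1755] [ 0.4972 -0.1549] 218.7 136.3 18.6 [357.4 181. ]
side 75 [ 0.2528 -0.2301] [ 0.2603 -0.2148] 131.7 38.6 79.8 [438.9 185.4]
```

```bash
python3 - <<'E'
from h import *
t=read_camera("top");s=read_camera("side")
for a,b in(((461.7,205.),(349,134.1)),((449.2,235.2),(368.6,145.))): print([np.round(v,4) for v in tri(t,a,s,b)])
plan(.5835,-.372,.25,76.6)
E
```

```text
[array([ 0.5847, -0.3731,  0.0171]), np.float64(0.0)]
[array([ 0.5064, -0.336 ,  0.0181]), np.float64(0.0002)]
t 25.27 yaw -172.71 q6 0.08 pos [0.34   0.0713 0.3804] | turn 110.69 (or -249.31 ) shift mm [-374.8  339.6  130.4] F [ 0.1 -0.3  0.2] w 85.4
```

{"api": "apply_moves", "payload": {"motion": [[0.7, 0, 0, 0, 10], [0.7, 0, 0, 0, 10], [0.7, 0, 0, 0, 10], [0.7, 0, 0, 0, 10], [0.7, 0, 0, 0, 10], [0.7, 0, 0, 0, 10], [0.7, 0, 0, 0, 10], [0.7, 0, 0, 0, 10], [0.7, 0, 0, 0, 10], [0.7, 0, 0, 0, 10], [0.7, 0, 0, 0, 10.7], [0.7, 0, 0, 0, 0]]}}

```text
t: 26.78
ee_pos: [0.3397, 0.0713, 0.3805]
eef_rot: [-0.0, 0.784, 0.62, -0.0]
force: [0.2, 0.8, 0.5]
gripper_width: 0.0598
```

```bash
python3 - <<'E'
from h import *
plan(.5835,-.372,.25,76.6)
E
```

```text
t 26.77 yaw 76.67 q6 2.01 pos [0.3397 0.0713 0.3805] | turn 0.07 (or -359.93 ) shift mm [-374.8  339.9  130.5] F [0.2 0.8 0.5] w 59.8
```

{"api": "apply_moves", "payload": {"motion": [[0.7, -0.037, 0.034, 0, 0], [0.7, -0.037, 0.034, 0, 0], [0.7, -0.037, 0.034, 0, 0], [0.7, -0.037, 0.034, 0, 0], [0.7, -0.037, 0.034, 0, 0], [0.7, -0.038, 0.034, 0, 0], [0.7, -0.038, 0.034, 0, 0], [0.7, -0.038, 0.034, 0.03, 0], [0.7, -0.038, 0.034, 0.05, 0], [0.7, -0.038, 0.034, 0.05, 0], [0.7, 0, 0, 0, 0]]}}

```text
t: 28.15
ee_pos: [0.5769, -0.3631, 0.2559]
eef_rot: [-0.004, 0.784, 0.621, -0.002]
force: [0.6, 0.2, 0.1]
gripper_width: 0.06
```

```bash
python3 - <<'E'
from h import *
plan(.5838,-.372,.176,76.6)
zoom(read_camera("side"),300,80,500,230,"s18.png")
E
```

```text
t 28.15 yaw 76.75 q6 1.24 pos [ 0.5769 -0.3631  0.2559] | turn 0.15 (or -359.85 ) shift mm [-7.1  8.8 79.9] F [0.6 0.2 0.1] w 60.0
```

View pics/s18.png

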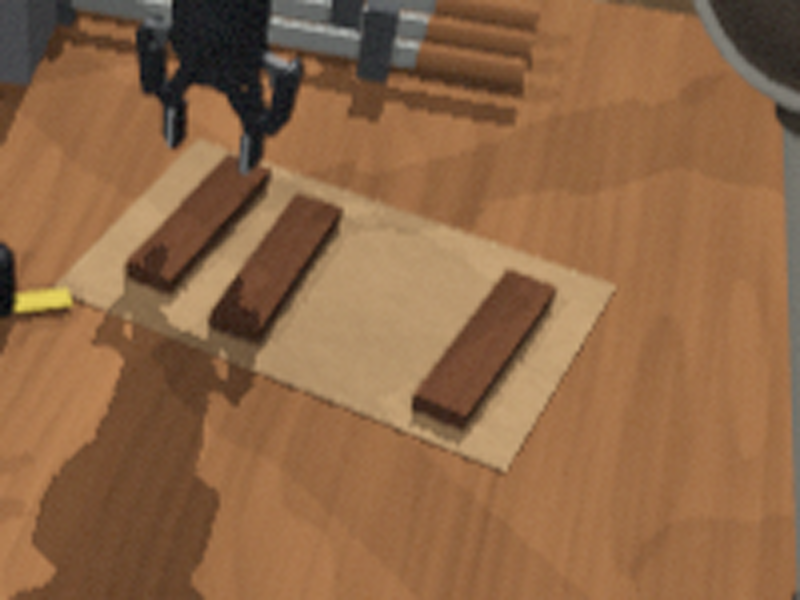

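The jaws are above the first front (slab centre ~ (198,225)); aligned with its width. Settle, descend, grip.

{"api": "apply_moves", "payload": {"motion": [[0.7, -0.007, 0.009, 0.02, 0], [0.7, 0, 0, 0.025, 0], [0.7, 0, 0, 0.02, 0], [0.7, 0, 0, 0.015, 0], [0.7, 0, 0, 0, 0], [0.7, 0, 0, 0, 0]]}}

```text
t: 28.95
ee_pos: [0.5844, -0.3701, 0.1842]
eef_rot: [0.001, 0.785, 0.62, 0.0]
force: [0.2, 0.1, 0.3]
gripper_width: 0.0597
```

```bash
python3 - <<'E'
from h import *
plan(.5838,-.372,.176,76.6)
zoom(read_camera("side"),300,80,500,230,"s19.png")
E
```

```text
t 28.95 yaw 76.61 q6 1.24 pos [ 0.5844 -0.3701  0.1842] | turn 0.01 (or -359.99 ) shift mm [-2.  -0.1  8.2] F [0.2 0.1 0.3] w 59.7
```

View pics/s19.png

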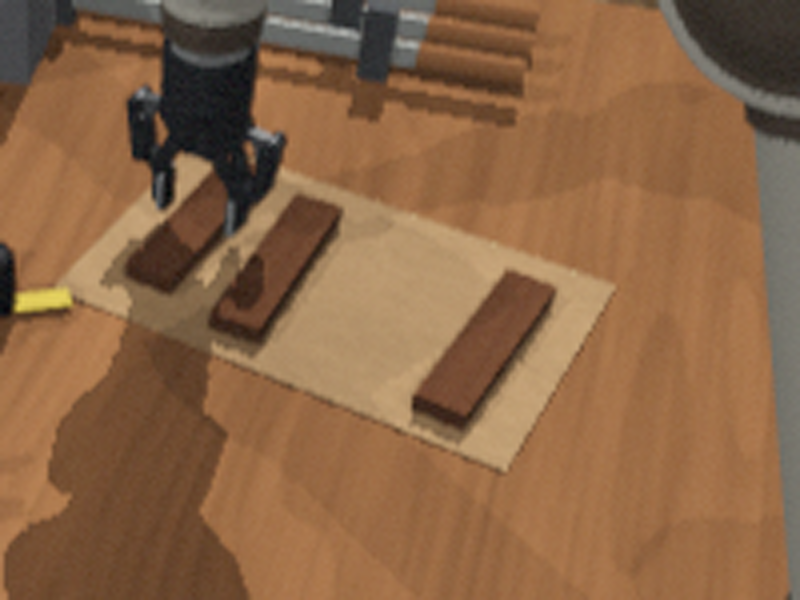

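{"api": "apply_moves", "payload": {"motion": [[0.7, -0.002, 0, 0.008, 0], [0.7, 0, 0, 0, 0], [0.4, 0, 0, 0, 0], [0.2, 0, 0, 0, 0], [0.2, 0, 0, 0, 0], [0.2, 0, 0, 0, 0], [0.2, 0, 0, 0, 0]]}}

```text
t: 29.88
ee_pos: [0.5837, -0.372, 0.1754]
eef_rot: [0.0, 0.785, 0.62, 0.0]
force: [0.0, -0.2, 2.9]
gripper_width: 0.0428
```

```bash
python3 - <<'E'
from h import *
plan(*rk(0,-.09),.37,97.3)
E
```

```text
t 29.88 yaw 76.59 q6 1.24 pos [ 0.5837 -0.372   0.1754] | turn -20.71 (or 339.29 ) shift mm [ 654.7  112.9 -194.6] F [ 0.  -0.2  2.9] w 42.8
```

{"api": "apply_moves", "payload": {"motion": [[0.2, 0, 0, -0.02, 0], [0.2, 0, 0, -0.04, 0], [0.2, 0, 0, -0.045, 0], [0.2, 0, 0, -0.045, 0], [0.2, 0, 0, -0.045, 0], [0.2, 0, 0, 0, -7], [0.2, 0, 0, 0, -7], [0.2, 0, 0, 0, -6.7], [0.2, 0, 0, 0, 0]]}}

```text
t: 31.0
ee_pos: [0.5835, -0.3719, 0.3713]
eef_rot: [0.0, 0.661, 0.75, 0.0]
force: [-1.0, 0.1, -1.1]
gripper_width: 0.0424
```

```bash
python3 - <<'E'
from h import *
plan(*rk(0,-.09),.37,97.3)
zoom(read_camera("side"),200,0,500,230,"s20.png")
E
```

```text
t 31.0 yaw 97.25 q6 0.88 pos [ 0.5835 -0.3719  0.3713] | turn -0.05 (or 359.95 ) shift mm [654.6 113.1   1.3] F [-1.   0.1 -1.1] w 42.4
```

View pics/s20.png

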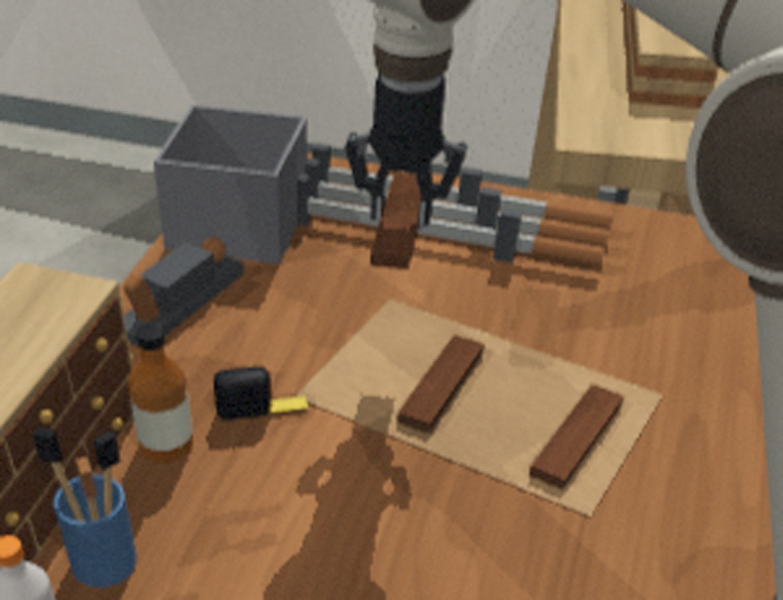

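The first front is held level. Over to the rack.

{"api": "apply_moves", "payload": {"motion": [[0.2, 0.04, 0.007, 0, 0], [0.2, 0.05, 0.009, 0, 0], [0.2, 0.05, 0.009, 0, 0], [0.2, 0.05, 0.009, 0, 0], [0.2, 0.05, 0.009, 0, 0], [0.2, 0.05, 0.009, 0, 0], [0.2, 0.05, 0.009, 0, 0], [0.2, 0.05, 0.009, 0, 0], [0.2, 0.05, 0.009, 0, 0], [0.2, 0.05, 0.009, 0, 0], [0.2, 0.05, 0.009, 0, 0], [0.2, 0.05, 0.009, 0, 0]]}}

```text
t: 32.55
ee_pos: [0.6136, 0.2283, 0.3708]
eef_rot: [0.0, 0.662, 0.75, 0.0]
force: [1.7, 0.5, -1.7]
gripper_width: 0.0425
```

{"api": "apply_moves", "payload": {"motion": [[0.2, 0.045, 0.007, 0, 0], [0.2, 0.02, 0, 0.01, 0], [0.2, 0, 0, 0.03, 0], [0.2, 0, 0, 0.03, 0], [0.2, 0, 0, 0, 0]]}}

```text
t: 33.17
ee_pos: [0.612, 0.2913, 0.2975]
eef_rot: [-0.001, 0.661, 0.75, -0.002]
force: [-0.8, 0.7, -0.8]
gripper_width: 0.0425
```

```bash
python3 - <<'E'
from h import *
plan(*rk(0,-.09),.2744,97.3)
zoom(read_camera("top"),120,100,320,320,"t21.png")
zoom(read_camera("side"),190,150,400,390,"s21.png")
E
```

```text
t 33.17 yaw 97.19 q6 1.89 pos [0.612  0.2913 0.2975] | turn -0.11 (or 359.89 ) shift mm [ 0.4  0.5 23.1] F [-0.8  0.7 -0.8] w 42.5
```

View pics/s21.png

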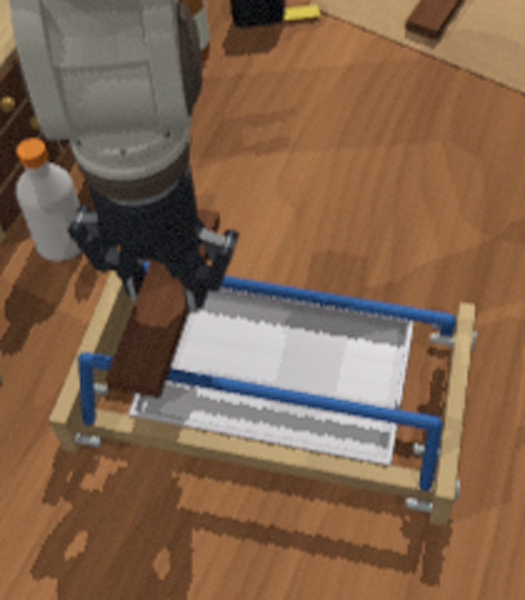

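{"api": "apply_moves", "payload": {"motion": [[0.2, 0, 0.0005, 0.01, 0], [0.2, 0, 0, 0.007, 0], [0.2, 0, 0, 0.003, 0], [0.2, 0, 0, 0, 0]]}}

```text
t: 33.78
ee_pos: [0.613, 0.2921, 0.28]
eef_rot: [-0.0, 0.661, 0.751, -0.0]
force: [0.4, 0.5, -0.8]
gripper_width: 0.0423
```

{"api": "apply_moves", "payload": {"motion": [[0.2, 0, 0, 0.002, 0], [0.2, 0, 0, 0, 0]]}}

```text
t: 34.02
ee_pos: [0.6131, 0.2921, 0.2782]
eef_rot: [0.0, 0.661, 0.751, -0.0]
force: [-1.3, 1.6, -1.1]
gripper_width: 0.0427
```

{"api": "apply_moves", "payload": {"motion": [[0.2, 0, 0, 0.001, 0], [0.2, 0, 0, 0, 0]]}}

```text
t: 34.28
ee_pos: [0.6131, 0.2921, 0.2772]
eef_rot: [-0.0, 0.661, 0.751, -0.0]
force: [0.1, -0.4, -2.0]
gripper_width: 0.0429
```

{"api": "apply_moves", "payload": {"motion": [[0.2, 0, 0, 0.002, 0], [0.2, 0, 0, 0, 0]]}}

```text
t: 34.52
ee_pos: [0.613, 0.2921, 0.275]
eef_rot: [-0.0, 0.661, 0.751, -0.0]
force: [0.2, 0.2, -0.5]
gripper_width: 0.0426
```

{"api": "apply_moves", "payload": {"motion": [[0.2, 0, 0, 0.001, 0], [0.2, 0, 0, 0, 0]]}}

```text
t: 34.78
ee_pos: [0.6131, 0.2921, 0.2742]
eef_rot: [0.0, 0.661, 0.751, 0.0]
force: [0.4, -0.6, -1.4]
gripper_width: 0.0431
```

{"api": "apply_moves", "payload": {"motion": [[0.2, 0, 0, 0.001, 0], [0.2, 0, 0, 0, 0]]}}

```text
t: 35.02
ee_pos: [0.613, 0.2921, 0.2742]
eef_rot: [0.0, 0.661, 0.751, 0.0]
force: [-3.0, -1.1, 5.6]
gripper_width: 0.0427
```

Contact at the predicted height. Release and go up.

{"api": "apply_moves", "payload": {"motion": [[0.6, 0, 0, 0, 0], [0.65, 0, 0, 0, 0], [0.7, 0, 0, 0, 0], [0.7, 0, 0, -0.02, 0], [0.7, 0, 0, -0.04, 0], [0.7, 0, 0, -0.04, 0], [0.7, -0.04, 0, 0, 0], [0.7, -0.05, 0, 0, 0], [0.7, -0.05, 0, 0, 0], [0.7, -0.05, 0, 0, 0], [0.7, -0.05, 0, 0, 0], [0.7, 0, 0, 0, 0]]}}

```text
t: 36.52
ee_pos: [0.6438, 0.0508, 0.3731]
eef_rot: [0.0, 0.662, 0.749, -0.0]
force: [-0.8, 0.1, -0.2]
gripper_width: 0.0599
```

```bash
python3 - <<'E'
from h import *
t=read_camera("top");s=read_camera("side")
plan(.506,-.336,.25,80.4)
zoom(s,190,150,400,390,"s22.png")
for nm,c,roi in(("top",t,(395,180,505,330)),("side",s,(325,115,400,165)),("side",s,(400,140,450,200))):
    for o in slabs(c,roi,.021,75,amin=250): print(nm,o[0].round(4),round(o[2],1),round(o[3],1),round(o[4],1))
E
```

```text
t 36.62 yaw 97.23 q6 1.53 pos [0.6436 0.0537 0.3732] | turn 16.83 (or -343.17 ) shift mm [-407.2  -70.7  123.2] F [0.4 0.2 0.6] w 59.7
top [ 0.5063 -0.3353] 179.0 43.7 81.0
top [ 0.3258 -0.2907] 178.6 43.0 75.0
side [ 0.5051 -0.3372] 177.9 44.0 80.4
side [ 0.3229 -0.2898] 182.0 47.6 75.6
side [ 0.2424 -0.2415] 171.0 50.2 77.0
```

View pics/s22.png

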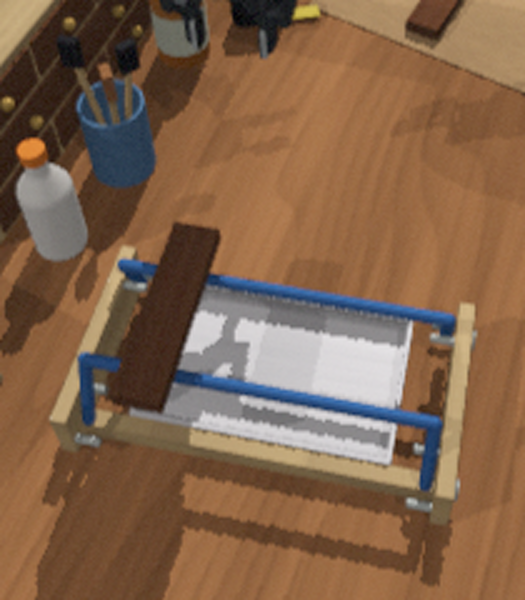

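First front lies across both rails near the far cheek. Next the second.

{"api": "apply_moves", "payload": {"motion": [[0.7, 0, 0, 0, 8], [0.7, 0, 0, 0, 8.8], [0.7, -0.05, -0.0085, 0, 0], [0.7, -0.05, -0.0085, 0, 0], [0.7, -0.05, -0.0085, 0, 0], [0.7, -0.05, -0.0085, 0, 0], [0.7, -0.05, -0.0085, 0, 0], [0.7, -0.05, -0.0085, 0, 0], [0.7, -0.05, -0.0085, 0.03, 0], [0.7, -0.04, -0.0085, 0.04, 0], [0.7, -0.015, -0.001, 0.05, 0], [0.7, 0, 0, 0, 0]]}}

```text
t: 38.12
ee_pos: [0.5079, -0.3331, 0.2494]
eef_rot: [-0.003, 0.763, 0.646, -0.001]
force: [-1.0, 0.8, 0.6]
gripper_width: 0.0599
```

```bash
python3 - <<'E'
from h import *
plan(.506,-.336,.175,80.6)
E
```

```text
t 38.12 yaw 80.48 q6 1.16 pos [ 0.5079 -0.3331  0.2494] | turn -0.12 (or 359.88 ) shift mm [-3.1 -1.4 74.4] F [-1.   0.8  0.6] w 59.9
```

{"api": "apply_moves", "payload": {"motion": [[0.7, -0.002, -0.001, 0.02, 0], [0.7, 0, 0, 0.02, 0], [0.7, 0, 0, 0.02, 0], [0.7, 0, 0, 0.008, 0], [0.7, 0, 0, 0, 0]]}}

```text
t: 38.75
ee_pos: [0.5073, -0.3355, 0.1848]
eef_rot: [-0.0, 0.763, 0.646, -0.0]
force: [0.2, 0.7, -0.2]
gripper_width: 0.0596
```

```bash
python3 - <<'E'
from h import *
plan(.506,-.336,.175,80.6)
zoom(read_camera("side"),300,80,500,230,"s23.png")
E
```

```text
t 38.75 yaw 80.51 q6 1.15 pos [ 0.5073 -0.3355  0.1848] | turn -0.09 (or 359.91 ) shift mm [-0.7 -1.2  9.8] F [ 0.2  0.7 -0.2] w 59.6
```

View pics/s23.png

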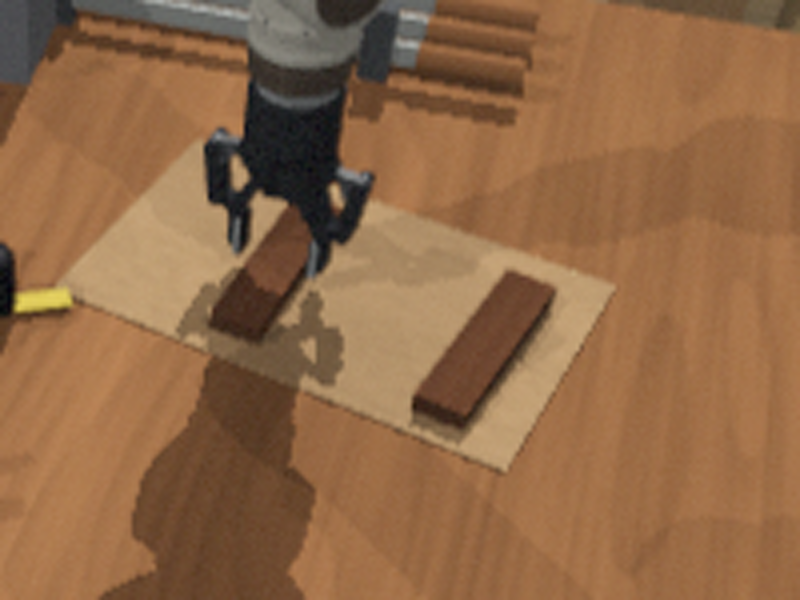

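Jaws straddle the second front. Finish the descent, grip and lift a little.

{"api": "apply_moves", "payload": {"motion": [[0.7, -0.001, -0.001, 0.009, 0], [0.7, 0, 0, 0, 0], [0.4, 0, 0, 0, 0], [0.2, 0, 0, 0, 0], [0.2, 0, 0, 0, 0], [0.2, 0, 0, 0, 0], [0.2, 0, 0, 0, 0]]}}

```text
t: 39.67
ee_pos: [0.5063, -0.3367, 0.1767]
eef_rot: [0.0, 0.763, 0.646, 0.0]
force: [0.1, -0.3, 5.4]
gripper_width: 0.0428
```

{"api": "apply_moves", "payload": {"motion": [[0.2, 0, 0, -0.02, 0], [0.2, 0, 0, -0.04, 0], [0.2, 0, 0, -0.045, 0], [0.2, 0, 0, -0.045, 0], [0.2, 0, 0, -0.045, 0], [0.2, 0, 0, 0, -8], [0.2, 0, 0, 0, -8.8], [0.2, 0, 0, 0, 0]]}}

```text
t: 40.67
ee_pos: [0.506, -0.3365, 0.3719]
eef_rot: [0.0, 0.661, 0.75, 0.0]
force: [0.2, 0.5, -1.7]
gripper_width: 0.0427
```

```bash
python3 - <<'E'
from h import *
plan(*rk(0,0),.37,97.3)
E
```

```text
t 40.67 yaw 97.24 q6 0.86 pos [ 0.506  -0.3365  0.3719] | turn -0.06 (or 359.94 ) shift mm [609.6  95.4   1.9] F [ 0.2  0.5 -1.7] w 42.7
```

{"api": "apply_moves", "payload": {"motion": [[0.2, 0.04, 0.007, 0, 0], [0.2, 0.05, 0.008, 0, 0], [0.2, 0.05, 0.008, 0, 0], [0.2, 0.05, 0.008, 0, 0], [0.2, 0.05, 0.008, 0, 0], [0.2, 0.05, 0.008, 0, 0], [0.2, 0.05, 0.008, 0, 0], [0.2, 0.05, 0.008, 0, 0], [0.2, 0.05, 0.008, 0, 0], [0.2, 0.05, 0.008, 0, 0], [0.2, 0.05, 0.008, 0, 0], [0.2, 0.05, 0.008, 0, 0]]}}

```text
t: 42.18
ee_pos: [0.5251, 0.2623, 0.3717]
eef_rot: [0.0, 0.662, 0.749, 0.0]
force: [1.1, -0.8, -1.3]
gripper_width: 0.0425
```

{"api": "apply_moves", "payload": {"motion": [[0.2, 0.02, 0, 0.01, 0], [0.2, 0, 0, 0.03, 0], [0.2, 0, 0, 0.03, 0], [0.2, 0, 0, 0, 0]]}}

```text
t: 42.68
ee_pos: [0.5223, 0.2797, 0.2988]
eef_rot: [-0.001, 0.662, 0.75, -0.002]
force: [0.1, 0.1, -1.3]
gripper_width: 0.0428
```

```bash
python3 - <<'E'
from h import *
plan(*rk(0,0),.2757,97.3)
E
```

```text
t 42.67 yaw 97.16 q6 1.94 pos [0.5223 0.2797 0.2988] | turn -0.14 (or 359.86 ) shift mm [ 0.4  1.  23.1] F [ 0.1  0.1 -1.3] w 42.8
```

{"api": "apply_moves", "payload": {"motion": [[0.2, 0, 0.0005, 0.01, 0], [0.2, 0, 0, 0.007, 0], [0.2, 0, 0, 0.004, 0], [0.2, 0, 0, 0, 0]]}}

```text
t: 43.18
ee_pos: [0.5234, 0.2805, 0.2802]
eef_rot: [-0.0, 0.661, 0.751, -0.0]
force: [0.1, -0.3, -0.8]
gripper_width: 0.0427
```

{"api": "apply_moves", "payload": {"motion": [[0.2, 0, 0, 0.002, 0], [0.2, 0, 0, 0, 0]]}}

```text
t: 43.42
ee_pos: [0.5234, 0.2806, 0.2782]
eef_rot: [0.0, 0.661, 0.751, 0.0]
force: [0.2, -0.4, -1.4]
gripper_width: 0.0424
```

{"api": "apply_moves", "payload": {"motion": [[0.2, 0, 0, 0.0015, 0], [0.2, 0, 0, 0, 0]]}}

```text
t: 43.68
ee_pos: [0.5234, 0.2806, 0.2766]
eef_rot: [-0.0, 0.661, 0.751, -0.0]
force: [0.2, 0.7, -1.3]
gripper_width: 0.0424
```

{"api": "apply_moves", "payload": {"motion": [[0.2, 0, 0, 0.001, 0], [0.2, 0, 0, 0, 0]]}}

```text
t: 43.92
ee_pos: [0.5234, 0.2806, 0.2756]
eef_rot: [-0.0, 0.661, 0.751, -0.0]
force: [-0.5, 0.1, -1.9]
gripper_width: 0.0427
```

{"api": "apply_moves", "payload": {"motion": [[0.2, 0, 0, 0.001, 0], [0.2, 0, 0, 0, 0]]}}

```text
t: 44.18
ee_pos: [0.5234, 0.2806, 0.2754]
eef_rot: [0.0, 0.661, 0.751, 0.0]
force: [-1.5, -1.3, 4.8]
gripper_width: 0.0428
```

{"api": "apply_moves", "payload": {"motion": [[0.6, 0, 0, 0, 0], [0.65, 0, 0, 0, 0], [0.7, 0, 0, 0, 0], [0.7, 0, 0, -0.02, 0], [0.7, 0, 0, -0.04, 0], [0.7, 0, 0, -0.04, 0], [0.7, -0.04, 0, 0, 0], [0.7, -0.05, 0, 0, 0], [0.7, -0.05, 0, 0, 0], [0.7, -0.05, 0, 0, 0], [0.7, -0.05, 0, 0, 0], [0.7, 0, 0, 0, 0]]}}

```text
t: 45.68
ee_pos: [0.5541, 0.0397, 0.3747]
eef_rot: [0.0, 0.662, 0.749, -0.0]
force: [0.1, 0.4, 0.6]
gripper_width: 0.0601
```

```bash
python3 - <<'E'
from h import *
t=read_camera("top");s=read_camera("side")
plan(.3255,-.291,.25,75.1)
zoom(s,190,150,400,390,"s24.png")
for nm,c,roi in(("top",t,(385,180,505,340)),("side",s,(400,140,450,200))):
    for o in slabs(c,roi,.021,75,amin=250): print(nm,o[0].round(4),round(o[2],1),round(o[3],1),round(o[4],1))
E
```

```text
t 45.77 yaw 97.22 q6 1.52 pos [0.5539 0.0422 0.3747] | turn 22.12 (or -337.88 ) shift mm [-380.7 -135.1  124.7] F [-0.2  0.1 -0.6] w 59.6
top [ 0.3256 -0.2905] 178.9 43.3 75.1
side [ 0.3251 -0.2881] 186.3 43.8 74.5
side [ 0.2796 -0.1896] 208.3 105.7 49.6
```

View pics/s24.png

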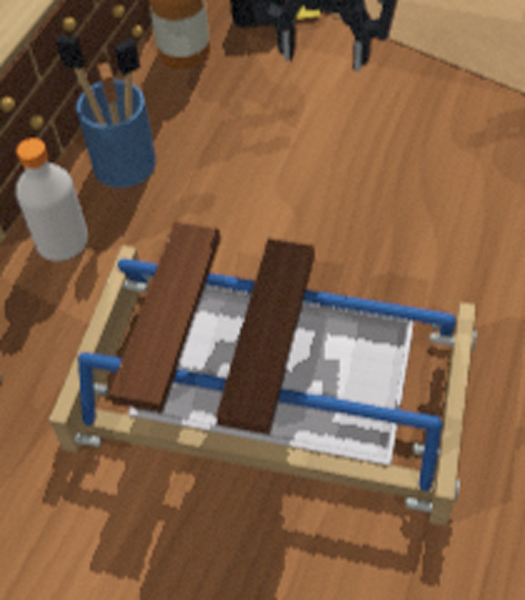

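Two fronts are well placed and parallel. Now the third.

{"api": "apply_moves", "payload": {"motion": [[0.7, 0, 0, 0, 10], [0.7, 0, 0, 0, 10], [0.7, 0, 0, 0, 2.1], [0.7, -0.047, -0.017, 0, 0], [0.7, -0.047, -0.017, 0, 0], [0.7, -0.047, -0.017, 0, 0], [0.7, -0.047, -0.017, 0, 0], [0.7, -0.047, -0.017, 0, 0], [0.7, -0.047, -0.017, 0.02, 0], [0.7, -0.047, -0.017, 0.05, 0], [0.7, -0.047, -0.014, 0.05, 0], [0.7, 0, 0, 0, 0]]}}

```text
t: 47.28
ee_pos: [0.3335, -0.2783, 0.2627]
eef_rot: [-0.003, 0.792, 0.61, -0.001]
force: [0.3, -0.3, 0.8]
gripper_width: 0.0596
```

```bash
python3 - <<'E'
from h import *
plan(.3255,-.291,.175,75.1)
E
```

```text
t 47.27 yaw 75.2 q6 1.13 pos [ 0.3335 -0.2783  0.2627] | turn 0.1 (or -359.9 ) shift mm [-14.3  -4.5  87.7] F [ 0.3 -0.3  0.8] w 59.6
```

{"api": "apply_moves", "payload": {"motion": [[0.7, -0.006, -0.003, 0, 0], [0.7, 0, 0, 0.02, 0], [0.7, 0, 0, 0.03, 0], [0.7, 0, 0, 0.015, 0], [0.7, 0, 0, 0, 0]]}}

```text
t: 47.9
ee_pos: [0.3312, -0.2823, 0.201]
eef_rot: [-0.0, 0.792, 0.611, -0.0]
force: [-0.8, -0.3, 0.7]
gripper_width: 0.0594
```

```bash
python3 - <<'E'
from h import *
plan(.3255,-.291,.175,75.1)
zoom(read_camera("side"),340,80,540,230,"s25.png")
E
```

```text
t 47.9 yaw 75.29 q6 1.12 pos [ 0.3312 -0.2823  0.201 ] | turn 0.19 (or -359.81 ) shift mm [-9.8 -3.3 26. ] F [-0.8 -0.3  0.7] w 59.4
```

View pics/s25.png

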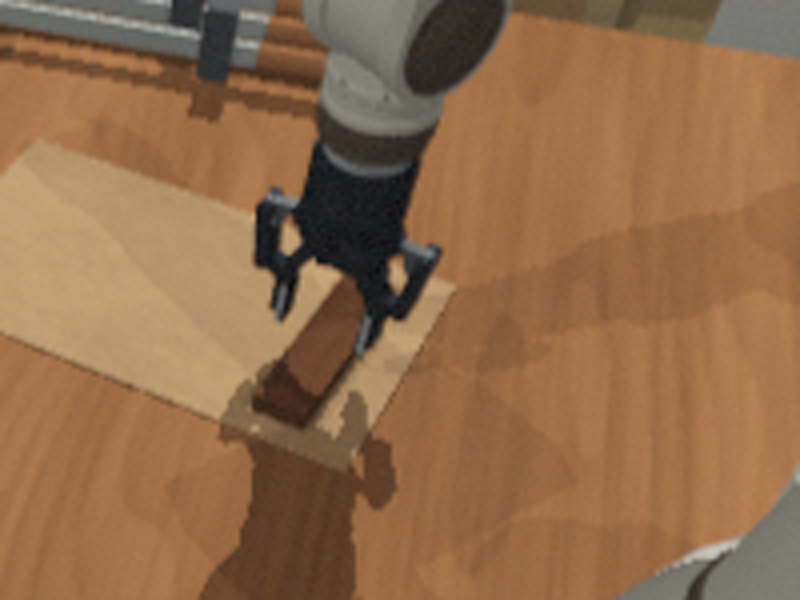

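{"api": "apply_moves", "payload": {"motion": [[0.7, -0.01, -0.0033, 0, 0.2], [0.7, 0, 0, 0.015, 0], [0.7, 0, 0, 0.01, 0], [0.7, 0, 0, 0, 0], [0.4, 0, 0, 0, 0], [0.2, 0, 0, 0, 0], [0.2, 0, 0, 0, 0], [0.2, 0, 0, 0, 0], [0.2, 0, 0, 0, 0]]}}

```text
t: 49.08
ee_pos: [0.3252, -0.2917, 0.1762]
eef_rot: [0.0, 0.793, 0.609, 0.0]
force: [-0.2, 0.8, 4.8]
gripper_width: 0.0422
```

```bash
python3 - <<'E'
from h import *
plan(.3255,-.291,.175,75.1)
plan(*rk(0,.09),.37,97.3)
E
```

```text
t 49.08 yaw 75.0 q6 1.1 pos [ 0.3252 -0.2917  0.1762] | turn -0.1 (or 359.9 ) shift mm [0.7 0.1 1.2] F [-0.2  0.8  4.8] w 42.2
t 49.08 yaw 75.0 q6 1.1 pos [ 0.3252 -0.2917  0.1762] | turn -22.3 (or 337.7 ) shift mm [ 542.2  179.1 -193.8] F [-0.2  0.8  4.8] w 42.2
```

{"api": "apply_moves", "payload": {"motion": [[0.2, 0, 0, -0.02, 0], [0.2, 0, 0, -0.04, 0], [0.2, 0, 0, -0.045, 0], [0.2, 0, 0, -0.045, 0], [0.2, 0, 0, -0.045, 0], [0.2, 0, 0, 0, -8], [0.2, 0, 0, 0, -8], [0.2, 0, 0, 0, -6.3], [0.2, 0, 0, 0, 0]]}}

```text
t: 50.2
ee_pos: [0.3251, -0.2916, 0.3706]
eef_rot: [-0.0, 0.661, 0.75, -0.0]
force: [-0.4, 0.1, -1.6]
gripper_width: 0.0429
```

{"api": "apply_moves", "payload": {"motion": [[0.2, 0.03, 0.01, 0, 0], [0.2, 0.04, 0.013, 0, 0], [0.2, 0.045, 0.015, 0, 0], [0.2, 0.045, 0.015, 0, 0], [0.2, 0.045, 0.015, 0, 0], [0.2, 0.045, 0.015, 0, 0], [0.2, 0.045, 0.015, 0, 0], [0.2, 0.045, 0.015, 0, 0], [0.2, 0.045, 0.015, 0, 0], [0.2, 0.045, 0.015, 0, 0], [0.2, 0.045, 0.015, 0, 0], [0.2, 0.045, 0.015, 0, 0]]}}

```text
t: 51.7
ee_pos: [0.4307, 0.2478, 0.3707]
eef_rot: [0.0, 0.662, 0.75, -0.0]
force: [1.6, 0.1, -0.5]
gripper_width: 0.043
```

```bash
python3 - <<'E'
from h import *
plan(*rk(0,.09),.2752,97.3)
zoom(read_camera("side"),190,150,400,390,"s26.png")
E
```

```text
t 51.7 yaw 97.13 q6 1.97 pos [0.4307 0.2478 0.3707] | turn -0.17 (or 359.83 ) shift mm [20.4  5.9 95.5] F [ 1.6  0.1 -0.5] w 43.0
```

View pics/s26.png

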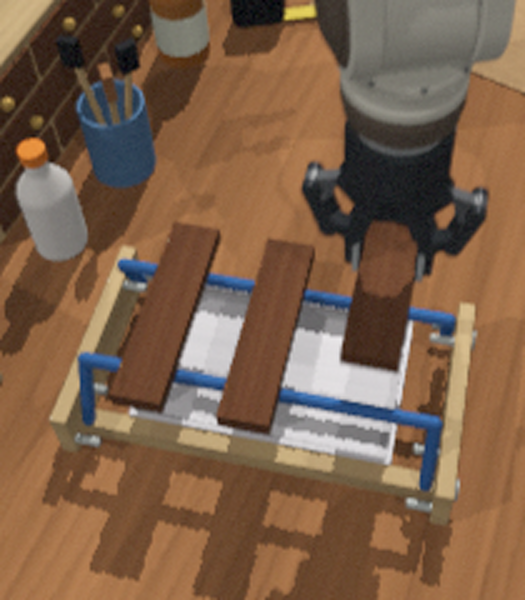

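{"api": "apply_moves", "payload": {"motion": [[0.2, 0.0205, 0.006, 0, 0], [0.2, 0, 0, 0.02, 0], [0.2, 0, 0, 0.03, 0], [0.2, 0, 0, 0.02, 0], [0.2, 0, 0, 0, 0]]}}

```text
t: 52.38
ee_pos: [0.4338, 0.2669, 0.2996]
eef_rot: [-0.0, 0.661, 0.75, -0.001]
force: [0.5, 0.0, -1.0]
gripper_width: 0.0422
```

```bash
python3 - <<'E'
from h import *
plan(*rk(0,.09),.2752,97.3)
E
```

```text
t 52.38 yaw 97.19 q6 2.0 pos [0.4338 0.2669 0.2996] | turn -0.11 (or 359.89 ) shift mm [ 2.   0.4 24.4] F [ 0.5  0.  -1. ] w 42.2
```

{"api": "apply_moves", "payload": {"motion": [[0.2, 0.001, 0, 0.01, 0], [0.2, 0, 0, 0.008, 0], [0.2, 0, 0, 0.004, 0], [0.2, 0, 0, 0, 0]]}}

```text
t: 52.88
ee_pos: [0.4339, 0.2682, 0.2787]
eef_rot: [-0.0, 0.661, 0.751, -0.0]
force: [0.2, 0.5, -1.5]
gripper_width: 0.0428
```

{"api": "apply_moves", "payload": {"motion": [[0.2, 0, 0, 0.001, 0], [0.2, 0, 0, 0, 0]]}}

```text
t: 53.12
ee_pos: [0.4339, 0.2683, 0.2781]
eef_rot: [0.0, 0.661, 0.751, 0.0]
force: [0.5, 0.1, -0.4]
gripper_width: 0.0426
```

{"api": "apply_moves", "payload": {"motion": [[0.2, 0, 0, 0.001, 0], [0.2, 0, 0, 0, 0]]}}

```text
t: 53.38
ee_pos: [0.4339, 0.2682, 0.2769]
eef_rot: [0.0, 0.661, 0.751, -0.0]
force: [0.7, -0.2, -0.4]
gripper_width: 0.0425
```

{"api": "apply_moves", "payload": {"motion": [[0.2, 0, 0, 0.0015, 0], [0.2, 0, 0, 0, 0]]}}

```text
t: 53.62
ee_pos: [0.4339, 0.2682, 0.2752]
eef_rot: [-0.0, 0.661, 0.751, -0.0]
force: [-0.4, 0.1, -0.5]
gripper_width: 0.0424
```

{"api": "apply_moves", "payload": {"motion": [[0.2, 0, 0, 0.001, 0], [0.2, 0, 0, 0, 0]]}}

```text
t: 53.88
ee_pos: [0.4339, 0.2682, 0.2749]
eef_rot: [0.0, 0.661, 0.751, 0.0]
force: [-1.3, -0.8, 3.4]
gripper_width: 0.0426
```

Contact. Release, go up and away so both cameras see the rack.

{"api": "apply_moves", "payload": {"motion": [[0.6, 0, 0, 0, 0], [0.65, 0, 0, 0, 0], [0.7, 0, 0, 0, 0], [0.7, 0, 0, -0.02, 0], [0.7, 0, 0, -0.04, 0], [0.7, 0, 0, -0.04, 0], [0.7, -0.05, 0, 0, 0], [0.7, -0.05, 0, 0, 0], [0.7, -0.05, 0, 0, 0], [0.7, -0.05, 0, 0, 0], [0.7, -0.05, 0, 0, 0], [0.7, -0.05, 0, 0, 0]]}}

```text
t: 55.38
ee_pos: [0.4719, -0.031, 0.3745]
eef_rot: [0.0, 0.661, 0.751, 0.0]
force: [1.3, 0.2, 1.0]
gripper_width: 0.0599
```

{"api": "apply_moves", "payload": {"motion": [[0.7, -0.05, 0, 0, 0], [0.7, -0.05, 0, 0, 0], [0.7, -0.05, 0, 0, 0], [0.7, -0.05, 0, 0, 0], [0.7, 0, 0, 0, 0]]}}

```text
t: 56.0
ee_pos: [0.4974, -0.2305, 0.3735]
eef_rot: [-0.0, 0.662, 0.749, -0.0]
force: [-0.5, 1.0, -0.2]
gripper_width: 0.0596
```

```bash
python3 - <<'E'
from h import *
t=read_camera("top");s=read_camera("side")
zoom(s,190,150,400,390,"s27.png");zoom(t,130,140,290,320,"t27.png");cv2.imwrite("pics/t27f.png",t["pixels"])
for nm,c,roi in(("top",t,(165,155,265,310)),("side",s,(230,235,365,330))):
  for vm,vx in((0,150),):
    for o in slabs(c,roi,.120,vm,vx,amin=250): print(nm,o[0].round(4),'rack',tork(o[0]).round(4),round(o[2],1),round(o[3],1),round(o[4],1),o[5])
E
```

```text
top [0.5225 0.2695] rack [-0.0107  0.002 ] 264.4 169.3 4.7 [198.60361582 224.04293785]
top [0.4724 0.1477] rack [-0.1251  0.0673] 66.3 48.0 1.0 [253.16883117 242.99025974]
top [0.4081 0.1596] rack [-0.1051  0.1295] 87.0 47.4 130.2 [247.85858586 272.76430976]
top [0.3834 0.2544] rack [-0.008   0.1419] 75.7 33.7 97.4 [204.41544118 285.72058824]
side [0.6132 0.2923] rack [ 0.0004 -0.0908] 201.0 58.1 98.8 [254.73294461 276.73994169]
side [0.4696 0.2477] rack [-0.0255  0.0573] 242.3 161.2 98.6 [321.74616564 280.32489775]
side [0.3859 0.2764] rack [0.0136 0.1367] 81.3 28.5 98.2 [358.00606061 299.27575758]
```

View pics/s27.png

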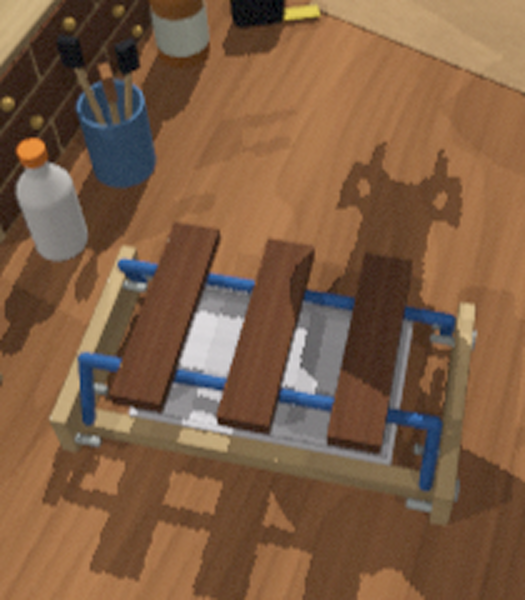

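View pics/t27.png

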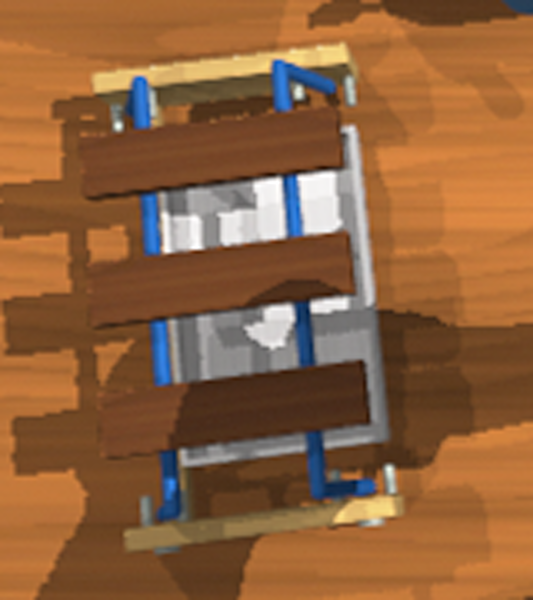

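View pics/t27f.png

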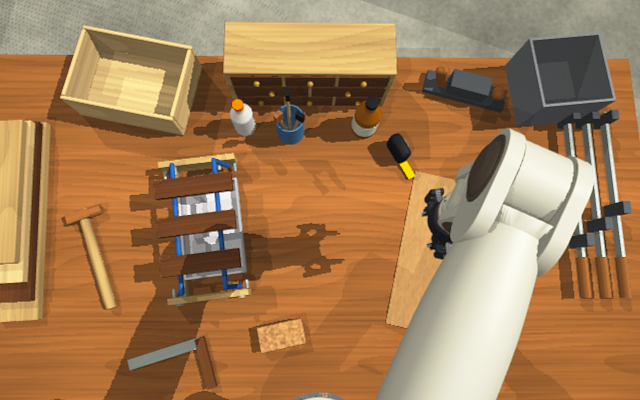

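```bash
python3 - <<'E'
from h import *
t=read_camera("top");s=read_camera("side")
cal=lambda c,L,k,o,z:[tork(v) for v in onz(c,np.array(L)/k+o-.35,z)]
T=[[(80,143),(338,110),(343,163),(84,194)],[(88,268),(349,234),(354,290),(91,325)],[(98,395),(365,362),(370,420),(103,456)]]
S=[[(176,225),(218,232),(155,408),(112,400)],[(270,240),(314,248),(268,428),(220,420)],[(366,255),(411,261),(379,446),(330,438)]]
for c,LL,k,o in((t,T,600/180,(130,140)),(s,S,2.5,(190,150))):
    for L in LL:
        q=np.array(cal(c,L,k,o,.120)); print('c',q.mean(0).round(4), 'ang', np.degrees(np.arctan2((q[0]-q[1])[1],(q[0]-q[1])[0]) if c is t else np.arctan2((q[3]-q[0])[1],(q[3]-q[0])[0])).round(2))
q=np.array(cal(t,[(353,127),(388,438)],600/180,(130,140),.025));print('tray outer',q.round(4))
zoom(s,230,270,380,345,"s28.png"); print(sense()["t"])
E
```

```text
c [-0.001  -0.0895] ang 0.39
c [0.0001 0.0005] ang 0.31
c [-0.0015  0.0896] ang -0.29
c [ 0.003 -0.089] ang 0.54
c [0.0026 0.0023] ang 0.7
c [0.0004 0.0914] ang 0.56
tray outer [[-0.0886 -0.1201]
 [-0.0908  0.1183]]
56.2
```

View pics/s28.png

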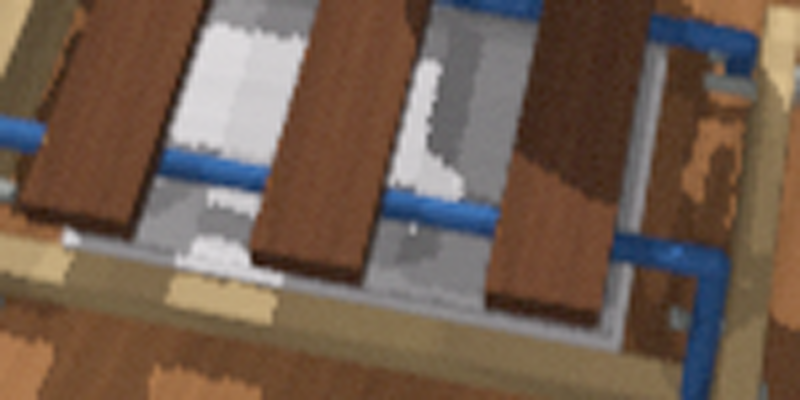

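```bash
python3 - <<'E'
from rig import *
print(job_done(), sense()["t"])
E
```

```text
the job is handed in; nothing more can be done
the job is handed in; nothing more can be done
```

The job is done and handed in at about 56 s. Both blue rails stand on their stops, the tray is home against the back strip, and the three walnut fronts present lie across the rails.

- **Rails:** I gripped each bar at its middle, carried it over its arc past upright and let go. Both were seen resting on their stops.
- **Tray:** I slid it along the bench by its outer wall and pushed it the last 25 mm or so with a finger. It stopped hard at about 38 N on the wrist. Its outer corners measured x −88.6 and −90.8 mm in the rack frame (−90 is home), and its rim lies along the strip. Those corner figures come from just after the push. In the final picture the tray was checked only by eye, and it looked unmoved.
- **Fronts:** They were set down at y −90, 0 and +90 mm, leaving gaps of about 46 mm. The last check gave centres within 1.5 mm of the rack's centre line in the top view and within 3 mm in the side view. Both views showed them within 0.7° of square.
- **Bystanders:** The oil bottle and the pot of brushes still stand. I saw no knock to the tray.
- **Disagreements:**
  - The two cameras differ by 1–3 mm.
  - Triangulating the tops of the fronts on the cardboard gave 17–18 mm against the 21 mm in the text. The grasps and the contact heights when placing agreed with the text.
  - The automatic colour check of the placed fronts failed because of shadows and merged blobs. The final centres and angles come from corners I read off the pictures by hand.

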